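# Pin the chassis beam and check its corner with the square

### The job

Take the blue pin out of its grey stand and push it fully home through the hole in the swinging orange beam into the white base plate under it, and let it go. Then lay the purple square flat on the base plate and press it into the corner until one outer edge lies flush on the orange end rail and the other on the pinned beam. Finish while still gripping the square by its yellow knob and pressing it against both; leave the other things on the table where they are.

Things in the scene. Friction and masses are not known exactly. Their poses are not given: they have to be found in the camera images.
- frame: White base plate fixed to the table, 240 (x) x 190 (y) x 15 mm; origin at the centre of its underside, z up. On it stand two orange bars 16 mm high (tops 31 mm above the table): the rail at its +x end, inner face at frame x = +90 mm, and the swing beam at its +y side, inner face at frame y = +65 mm. Open towards -x and -y.
- rail: Orange end rail, fixed, 30 (x) x 190 (y) x 16 mm, axes as the frame's; origin at the centre of its underside, which lies on the base plate.
- beam: Orange swing beam, 196 x 30 x 16 mm. Origin on its hinge (steel dot) at frame (+70, +80, +15) mm; it runs along x from +11 to -185 mm. Axes as the frame's when closed. It starts closed, square to the rail, held on its stop by a weak spring (0.09 N m); unpinned it gives way when pushed, its free end swinging out towards +y by up to 0.5 rad.
- hole (a point): Centre of the mouth of the pin hole on the beam's top face, 160 mm from the hinge, 31 mm above the table. The hole is 11.5 mm wide, chamfered 2 mm, and goes straight down through the beam and the base plate to the table (31 mm in all; both holes line up when the beam is closed).
- corner (a point): The inside corner: where the inner faces of rail and beam meet on top of the base plate (15 mm above the table). Axes as the frame's.
- stand: Grey fixed block, 70 x 60 x 34 mm, with a 13 mm vertical hole through its middle in which the pin hangs by its collar; origin at the centre of its underside.
- pin_grip (a point): Near the middle of the blue pin's upright round handle (16 mm thick, 42 mm long, top 19 mm above this point), on its axis; z up. Collar (20 mm wide) 23 to 27 mm below this point, tip 57 mm below it; shank 10 mm thick, 30 mm long, tapered tip. About 30 g. Fully home, the collar rests on the beam and this point is 58 mm above the table.
- pin_tip (a point): End of the pin's shank, on its axis; fully home it is 1 mm above the table.
- square_grip (a point): Middle of the square's upright round yellow knob (24 mm thick, 48 mm high), on its axis, 36 mm above the square's underside; axes along the square's legs. Seated on the base plate in the corner, the axes run as the frame's, the +x edge on the rail, the +y edge on the beam, this point 50 mm from each face and 51 mm above the table.
- square_corner (a point): Outer corner of the square's L, on its underside, at (+50, +50) mm from the knob axis in the square's axes.
- square: Purple L-shaped square of slippery plastic (friction about 0.2), 12 mm thick, about 150 g, lying flat on the table at the start; origin on the knob axis at its underside. Legs 110 mm long, 30 mm wide along its x and y axes with outer edges at x = +50 mm and y = +50 mm; the knob stands on a plate filling the L's inner angle.
- phone: black smartphone lying flat, 75 x 150 x 8 mm; origin at the centre of its underside; leave alone
- gear: magenta toothed wheel, 48 mm across, 12 mm high; origin at the centre of its underside; leave alone
- lever_part: bent purple kit lever, about 100 x 50 x 10 mm; origin on its underside; leave alone
- pen_cup: empty green cup, 76 mm across, 95 mm high; origin at the centre of its underside; leave alone
- screwdriver: screwdriver lying flat; origin on its underside; leave alone
- eraser: white eraser in a blue sleeve, 50 x 22 x 12 mm; origin at the centre of its underside; leave alone
Not all that is in view belongs to the job. What is shaped like the part that bears pin_grip but brown or turquoise is not meant. Of the things that look like the square, take the one that is farthest to the robot's left at the start.

How it is judged:
By the outcome, as a careful person would: the job done as asked, in the order asked, and still so for the second after the job is handed in, while the arm keeps its last pose, push and grip.
It also fails if it takes over 70 s, if anything falls off the work surface, if the arm or the gripper's body presses on something with over 40 N, if the wrist force passes 120 N, or if a joint passes its speed limit or range.

### The arm

A 6-joint arm with a two-finger parallel gripper is mounted at the origin on the work surface. World frame = base frame: x ahead of the robot, y to its left, z up, the work surface at z = 0. Lengths are in mm, angles in rad, forces in N, time in s.
With the tool pointing down it reaches from about 350 to 975 mm from the base axis. Payload 7.1 kg.
Tool frame: the origin (TCP) lies midway between the tips of the shut fingers; the grasp point (between the pads) lies 19 mm behind it (ctrl.pinch_z is the distance from the TCP to the grasp point, in mm); z points along the fingers, y is the direction in which the jaws open and shut (so a half turn about z gives the same grasp; the last joint's range is limited). The gripper opens to 88 mm and grips with 3 to 60 N. Pads are 20 mm wide; open, the fingers measure 115 mm over their backs; the gripper's body (75 mm by 178 mm) begins 61 mm behind the grasp point.
Start: joints at [-1.195, 0.423, 1.63, -0, 1.089, -0.019], TCP at [240.405, -576.897, 222.675] pointing down, gripper open.
Joint ranges: [-3, 3], [-0.9, 2.11], [0.09, 2.58], [-1.31, 4.45], [0.11, 2.69], [-2.54, 2.54]. Speed limits (rad/s): [2.39, 2.39, 3.01, 3.14, 3.14, 3.14].

### API

Orientations are given as a rotation vector (axis times angle).
In Python, from workcell import ctrl gives the robot as it stands.
- The arm moves only by the tool jog_arm, never from a script. Its arguments are lists of equal length, an entry for each row: "xyz": the shift along the world's x, y, z in mm, a list of three; "yaw": the turn about the world's z in degrees. A call has 1 to 20 rows; each row shifts and turns the pose as measured when the row begins; what a row does not reach is not made up. A row lasts 1/12 s, in which the tool goes at most 41.7 mm and 7.16 degrees, less where a joint would pass 70% of its speed; a pose out of reach is approached as far as the arm can. A call with a gripper value outside its range is refused whole. "gripper" is the closure, from 0 (fully open) to 1 (shut), set as the call begins (left out, the last holds). The fingers move at their own pace and stop on an object; the grip force is fixed at half the most. Time passes only in rows, so rows that do not move let the fingers close. It gives the time, the measured TCP pose, the force and the opening at its end, in the units of the state.
- ctrl.get_obs(): the state, without advancing time (a new reading comes with each control period).
- ctrl.get_image(name): name is "side" or "top" or "wrist"; returns a dict with "img" (400x640x3 uint8, blue, green, red), "K" (3x3 intrinsics, pixels), "k1" (the pictures are not rectified: a ray, as slopes to the right and down, at radius r is drawn at 1 + k1 r^2 times it, then the intrinsics apply), "R" (3x3) and "t" (3): a world point X has camera coordinates R X + t. Camera axes: x right, y down, z forward; pixel columns grow to the right and rows downward; lengths in mm; the calibration is good to about 2 mm. A picture is of the moment at which its call begins. There is no depth.
- ctrl.close_job(): hands the job in, once; it reports no verdict.
Trained networks look in a picture, given as the dict that the camera call returned (one of the last four; its "shot" number tells which), for a name from the list of things; names that differ only in an ending like _2 or _b are one class to them, and where a whole thing is asked for, a point or a joint stands for the part that bears it (a point fixed in the world has none). Each returns a list of dicts, best first, with "confidence" (0 to 1); they miss things now and then, are a little off and sometimes report something else, mostly with a low value. They report only what shows in the picture. A call takes as long as a camera call. They do not tell look-alikes from the thing itself.
- ctrl.find_in(picture, thing): "centre" ([column, row] as shares, 0 to 1, of the picture: columns of its width, rows of its height, amid what is visible of it).
- ctrl.regions_of(picture, thing): "region" (400x640 bool, what is visible of it) and "centre" ([column, row] as shares, 0 to 1, of the picture: columns of its width, rows of its height, amid what is visible of it).
- ctrl.pinpoint(picture, thing): "centre" ([column, row] as shares, 0 to 1, of the picture: columns of its width, rows of its height: a listed point, or the origin of a listed thing).
The state is a dict: "t": time; "qpos": joint angles; "qvel": joint speeds; "joint_torque": joint torques, N m; "ee_pos": TCP position; "orientation": TCP orientation; "ft_force": force on the tool from outside, world axes, zero at the start; "moment": the same for the moment, N m; "width": finger opening in mm.
Only numpy, scipy, OpenCV 4.12 (cv2) and the standard library are available. Lean on these libraries where they do the work, as an engineer would, in place of code of your own. Each camera call takes 0.05 s, during which the arm holds its last target.

## Working session

There is one attempt and no reset: what is moved stays moved. The work goes in short steps, Python scripts to look and compute and a tool call to move; the robot and the scene stay as the last step left them, time stands still between calls to the robot, and variables do not carry over. Pictures are saved under pics/ and viewed, and the job is handed in when it is done.

Besides the shell and the picture viewer there is one more tool, called after "Call:" as name([rows], argument=value, ...), one row to a line, values as JSON. jog_arm: Moves the arm, as the interface text tells. Its arguments: {"type":"object","properties":{"xyz":{"type":"array","items":{"type":"array","items":{"type":"number"}}},"yaw":{"type":"array","items":{"type":"number"}},"gripper":{"type":"number"}},"required":["xyz","yaw"]}

```bash
ls; mkdir -p pics; cat > h.py <<'E'
import numpy as np, cv2
from workcell import ctrl
def shot(n,fn=None):
    p=ctrl.get_image(n)
    if fn: cv2.imwrite('pics/'+fn,p['img'])
    return p
def ray(p,u,v):
    K=np.array(p['K']);k=p['k1']
    xd=np.array([(u-K[0,2])/K[0,0],(v-K[1,2])/K[1,1]])
    x=xd.copy()
    for _ in range(50): x=xd/(1+k*(x@x))
    R=np.array(p['R']);t=np.array(p['t']).ravel()
    return -R.T@t, R.T@np.array([x[0],x[1],1.])
def onz(p,c,z,share=True):
    u,v=(c[0]*640,c[1]*400) if share else c
    o,d=ray(p,u,v); return o+d*(z-o[2])/d[2]
def proj(p,X):
    c=np.array(p['R'])@np.array(X,float)+np.array(p['t']).ravel()
    x=c[:2]/c[2]; x=x*(1+p['k1']*(x@x)); K=np.array(p['K'])
    return np.array([K[0,0]*x[0]+K[0,2],K[1,1]*x[1]+K[1,2]])
def tri(obs):
    A=np.zeros((3,3));b=np.zeros(3)
    for o,d in obs:
        d=d/np.linalg.norm(d);M=np.eye(3)-np.outer(d,d);A+=M;b+=M@o
    X=np.linalg.solve(A,b)
    return X,[np.linalg.norm(np.cross(X-o,d/np.linalg.norm(d))) for o,d in obs]
E
python3 - <<'E'
from h import *
np.set_printoptions(precision=1,suppress=True)
Z=dict(hole=31,corner=15,stand=0,pin_grip=65,square_grip=36,square_corner=0,square=0,frame=0,beam=15,rail=15)
for n in ['top','side']:
    p=shot(n,n+'0.png')
    print(n,'cam',ray(p,320,200)[0])
    for t,z in Z.items():
        for r in ctrl.pinpoint(p,t)[:5]:
            c=np.array(r['centre']);print(t,round(r['confidence'],2),c*[640,400],onz(p,c,z))
E
```

```text
pics
top cam [ 324.4  -53.4 1210.8]
hole 0.56 [252.1 227.1] [488.7 146.5  31. ]
corner 0.72 [277.4 161. ] [673.9  88.9  15. ]
stand 0.81 [415.1 228.3] [ 497.7 -286.1    0. ]
stand 0.46 [314.9 124.5] [786.4 -10.3   0. ]
pin_grip 0.65 [448.4 217.2] [ 518.4 -360.2   65. ]
pin_grip 0.45 [426.1 195.3] [ 574.6 -303.7   65. ]
pin_grip 0.43 [420.1 225.5] [ 495.8 -286.5   65. ]
square_grip 0.97 [195.4 215.4] [515.9 298.3  36. ]
square_grip 0.63 [230.9 299.8] [299.6 191.8  36. ]
square_corner 0.89 [218.1 279.4] [351.2 236.3   0. ]
square_corner 0.76 [189.3 197.7] [570.7 329.7   0. ]
square 0.78 [196.1 220.1] [508.9 306.2   0. ]
frame 0.66 [290.5 202.4] [562.4  50.5   0. ]
beam 0.72 [272.8 169.7] [649.2 100.3  15. ]
rail 0.87 [303.6 165.8] [661.4  16.9  15. ]
rail 0.33 [413.  228.7] [ 494.4 -277.6   15. ]
side cam [ 500.7 -870.4  560.5]
hole 0.76 [308.4 184.8] [488.4 117.   31. ]
corner 0.98 [364.3 194.3] [658.2  85.8  15. ]
corner 0.73 [370.9 167. ] [705.2 278.7  15. ]
stand 0.6 [313.8 287.3] [ 503.4 -292.3    0. ]
stand 0.57 [368.9 167.9] [702.6 302.6   0. ]
stand 0.37 [366.2 192. ] [670.4 126.9   0. ]
pin_grip 0.75 [321.7 293.1] [ 517.8 -374.8   65. ]
pin_grip 0.69 [352.9 273. ] [ 581.6 -320.1   65. ]
pin_grip 0.51 [310.  263.7] [ 495.5 -290.9   65. ]
square_grip 0.7 [252.1 171.5] [304.9 198.9  36. ]
square_grip 0.69 [315.7 156.1] [512.6 323.7  36. ]
square_corner 0.8 [336.6 161.8] [589.8 354.1   0. ]
square_corner 0.77 [269.8 175.8] [356.1 239.4   0. ]
square 0.83 [314.1 169.4] [506.8 289.6   0. ]
square 0.8 [248.8 182.2] [292.1 192.9   0. ]
frame 0.74 [367.3 192.7] [673.3 122.5   0. ]
frame 0.72 [337.1 204.3] [573.9  52.2   0. ]
frame 0.35 [416.2 212.8] [799.7   4.4   0. ]
beam 0.83 [364.  190.7] [660.  108.5  15. ]
rail 0.89 [371.3 205.1] [670.9  22.8  15. ]
rail 0.51 [363.9 192.4] [658.5  97.7  15. ]
```

View pics/top0.png

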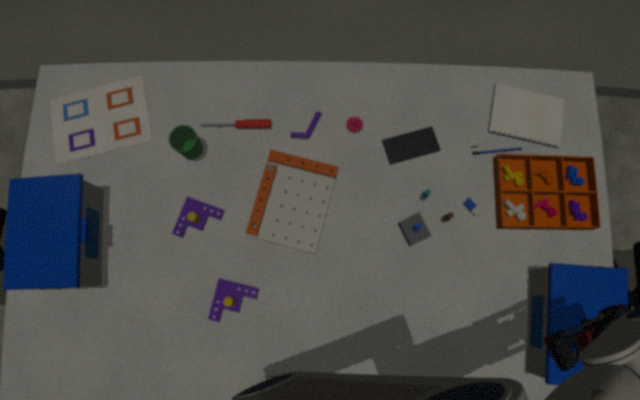

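View pics/side0.png

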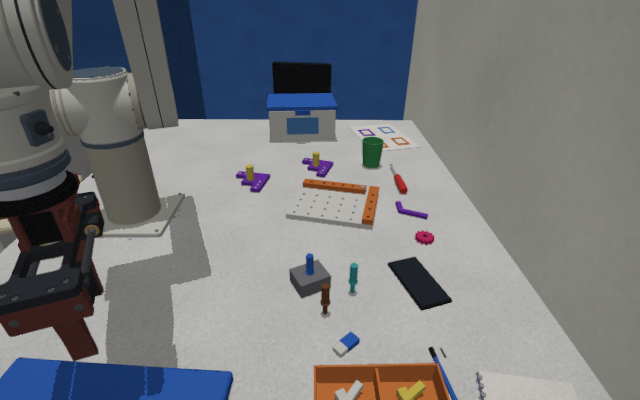

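```bash
python3 - <<'E'
import cv2,numpy as np
a=cv2.imread('pics/top0.png');b=cv2.imread('pics/side0.png')
x=cv2.resize(a[170:260,380:480],(400,360),interpolation=2)
y=cv2.resize(a[110:310,150:350],(400,400),interpolation=2)
z=cv2.resize(b[230:320,280:380],(400,360),interpolation=2)
w=np.zeros((400,800,3),np.uint8);w[:360,:400]=x;w[:360,400:]=z
cv2.imwrite('pics/crop0.png',w)
cv2.imwrite('pics/crop1.png',cv2.resize(a[130:310,150:350],(660,594),interpolation=2))
E
```

```text
(no output)
```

View pics/crop0.png

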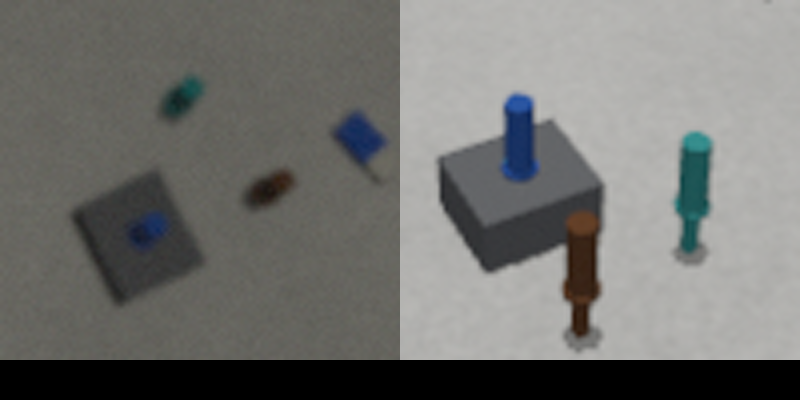

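View pics/crop1.png

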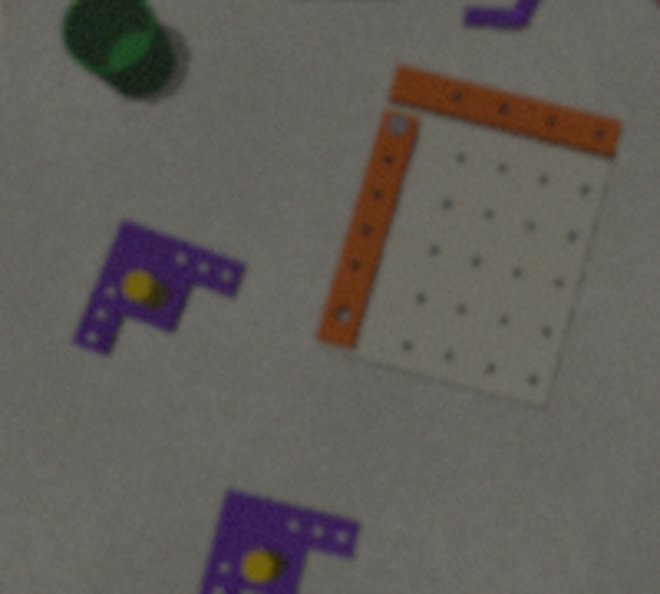

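Pins: blue in the stand (top 420,226; side 310,264), turquoise (426,195) and brown (448,217). The blue one in the stand is meant. Squares: (194,216) at y≈300 and (230,300) at y≈192. The first is farther left, so it is the one meant. The crops confirm both. Next I refine the frame and stand positions.

```bash
python3 - <<'E'
from h import *
np.set_printoptions(precision=1,suppress=True)
w=shot('wrist','w0.png');print(ctrl.get_obs()['orientation'], w['R'],ray(w,320,200)[0])
pt=shot('top');ps=shot('side')
# tri'ed points
def P(t,a,b): 
    X,e=tri([ray(pt,*a),ray(ps,*b)]);print(t,X,np.array(e))
P('hole',(253.9,225.2),(308.4,184.8))
P('pingrip',(420.1,225.5),(310,263.7))
P('sqgrip',(195.4,215.4),(315.7,156.1))
h=onz(pt,(270.3,167.9),31,False);o=onz(pt,(253.9,225.2),31,False)
print(h,o,np.linalg.norm(h-o),np.degrees(np.arctan2(*(h-o)[1::-1])))
# rail inner/outer: orange mask in top
for n,p in (('top',pt),('side',ps)):
  for t in ['rail','beam','stand','square']:
    for r in ctrl.regions_of(p,t)[:3]:
      m=r['region'].astype(np.uint8);q=cv2.minAreaRect(cv2.findNonZero(m))
      print(n,t,round(r['confidence'],2),m.sum(),q)
      if n=='top':
        b=cv2.boxPoints(q); B=np.array([onz(p,x,{'rail':31,'beam':31,'stand':34,'square':12}[t],False)[:2] for x in b]);print(B.mean(0),B.round(0).tolist(),np.degrees(np.arctan2(*(B[1]-B[0])[::-1])))
E
```

```text
[ 3.1  0.6 -0. ] [[ 0.4 -0.9 -0. ]
 [-0.9 -0.4  0.3]
 [-0.3 -0.1 -1. ]] [ 316.3 -546.4  385.8]
hole [491.8 143.7  17.5] [3.8 3.8]
pingrip [ 495.8 -287.2   61.9] [0.4 0.4]
sqgrip [513.  294.3  49. ] [0.8 0.8]
[649.7 105.3  31. ] [493.8 141.9  31. ] 160.1815566018871 -13.23265522446583
top rail 0.89 900 ((302.11767578125, 163.02943420410156), (71.06293487548828, 13.581995010375977), 14.03624439239502)
[664.8  20.8] [[669.0, 118.0], [706.0, 111.0], [661.0, -77.0], [624.0, -68.0]] -11.000932262663902
top beam 0.81 915 ((261.1576232910156, 198.81678771972656), (13.079999923706055, 74.03999328613281), 16.260204315185547)
[566.  125.8] [[474.0, 166.0], [667.0, 120.0], [658.0, 85.0], [465.0, 132.0]] -13.380348405997207
top stand 0.66 644 ((414.2000732421875, 228.9000244140625), (27.72724151611328, 25.491174697875977), 63.43495178222656)
[ 491.3 -277.3] [[508.0, -231.0], [539.0, -292.0], [474.0, -323.0], [444.0, -263.0]] -62.660854816271794
top square 0.73 1086 ((233.05313110351562, 303.1982116699219), (42.14408874511719, 42.703975677490234), 14.74356460571289)
[290.7 191.1] [[249.0, 257.0], 
[... 178 characters left out ...]
41748047)
[503.6 298.5] [[470.0, 369.0], [577.0, 332.0], [537.0, 228.0], [431.0, 265.0]] -18.871597926651017
side rail 0.97 424 ((370.5384521484375, 205.30767822265625), (11.7669677734375, 39.223228454589844), 11.309932708740234)
side beam 0.92 577 ((334.09234619140625, 186.05807495117188), (64.4751968383789, 9.737627983093262), 5.599339485168457)
side stand 0.66 928 ((310.03448486328125, 277.586181640625), (32.31098937988281, 38.99602127075195), 68.19859313964844)
side square 0.61 527 ((252.72000122070312, 177.54000854492188), (29.40000343322754, 24.0), 36.869895935058594)
side square 0.59 400 ((318.1239013671875, 163.8583984375), (26.528329849243164, 19.755138397216797), 41.18592071533203)
```

View pics/w0.png

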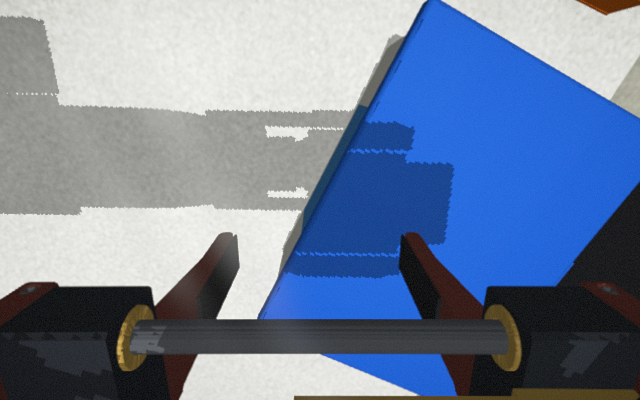

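Call:
jog_arm([
  [25,29,0],
  [25,29,0],
  [25,29,0],
  [25,29,0],
  [25,29,0],
  [25,29,0],
  [25,29,0],
  [25,29,0],
  [25,29,0],
  [25,29,0],
  [0,0,0],
  [0,0,0],
], yaw=[0,0,0,0,0,0,0,0,0,0,0,0], gripper=0.5)

```text
t: 2.65
ee_pos: [498.6, -274.6, 224.2]
orientation: [3.077, 0.607, 0.004]
ft_force: [-0.7, -0.1, 0.2]
width: 44.2
```

```bash
cat > look.py <<'E'
from h import *
import sys
np.set_printoptions(precision=1,suppress=True)
def look(fn,things):
    p=shot('wrist',fn)
    o=ctrl.get_obs();print('t',o['t'],'tcp',np.array(o['ee_pos']),'F',np.array(o['ft_force']),'w',o['width'],'q',np.round(o['qpos'],2))
    from scipy.spatial.transform import Rotation as Ro
    y=Ro.from_rotvec(o['orientation']).as_matrix();print('jaw yaw',np.degrees(np.arctan2(y[1,1],y[0,1])),'z',y[:,2])
    for t,z in things:
        for r in ctrl.pinpoint(p,t)[:3]:
            c=np.array(r['centre']);print(t,round(r['confidence'],2),c*[640,400],onz(p,c,z))
    return p
if __name__=='__main__':
    a=sys.argv; look(a[1],[(s.split(':')[0],float(s.split(':')[1])) for s in a[2:]])
E
python3 look.py w1.png pin_grip:61 stand:0 pin_tip:4
```

```text
t 2.7 tcp [ 498.5 -274.9  224.2] F [-0.2  0.1 -0. ] w 43.853789578931796 q [-0.5  0.3  1.8 -0.   1.   0.7]
jaw yaw -67.72949654189463 z [ 0. -0. -1.]
pin_grip 0.89 [407.5 184.2] [ 526.3 -364.    61. ]
pin_grip 0.65 [381.9 107.8] [ 584.9 -306.7   61. ]
pin_grip 0.6 [325.4 185.4] [ 493.2 -286.3   61. ]
stand 0.9 [321.7 175.5] [ 487.9 -285.4    0. ]
pin_tip 0.87 [392.  174.4] [ 521.8 -362.3    4. ]
pin_tip 0.84 [372.9 108.9] [ 582.  -308.9    4. ]
```

View pics/w1.png

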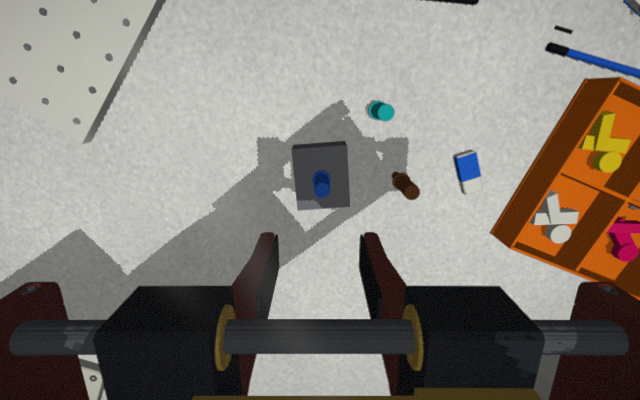

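Call:
jog_arm([
  [-4,-12,-20],
  [0,0,-35],
  [0,0,-35],
  [0,0,-25],
  [0,0,0],
  [0,0,0],
], yaw=[0,0,0,0,0,0])

```text
t: 3.35
ee_pos: [489.0, -298.5, 108.5]
orientation: [3.077, 0.579, 0.012]
ft_force: [0.3, -0.2, 0.8]
width: 43.9
```

```bash
python3 look.py w2.png pin_grip:61 stand:0; python3 -c "
from h import *
p=shot('side','s2.png');cv2.imwrite('pics/s2c.png',cv2.resize(p['img'][200:320,250:390],(700,600),interpolation=2))"
```

```text
t 3.4 tcp [ 488.8 -298.4  108.6] F [-0.7  0.2  0.2] w 43.60061084447901 q [-0.6  0.5  1.8 -0.   0.8  0.6]
jaw yaw -68.67095505319324 z [ 0. -0. -1.]
pin_grip 0.82 [294.4 206.4] [ 491.3 -281.6   61. ]
pin_grip 0.78 [423.2 205.7] [ 523.2 -363.    61. ]
pin_grip 0.73 [389.9  91.2] [ 582.3 -310.5   61. ]
stand 0.85 [301.5 182.7] [ 492.6 -283.8    0. ]
stand 0.55 [502.3 176.4] [ 559.3 -441.5    0. ]
```

View pics/w2.png

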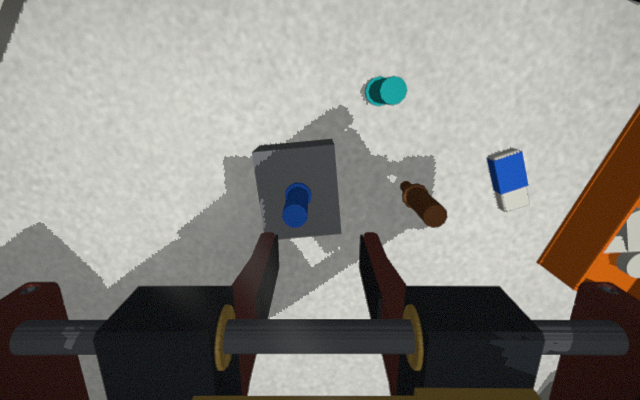

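View pics/s2c.png

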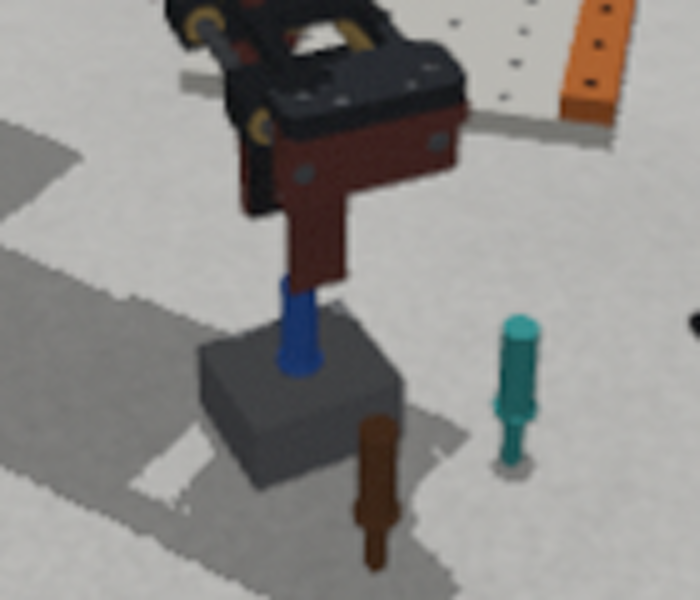

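```bash
python3 - <<'E'
from h import *
np.set_printoptions(precision=1,suppress=True)
p=shot('wrist');i=p['img'].astype(int)
cv2.imwrite('pics/w2c.png',cv2.resize(p['img'][130:250,240:360],(600,600),interpolation=2))
for z,c in ((80,(295,214)),(36,(298,189)),(34,(300,188))): print(onz(p,c,z,False))
for X in ((495,-287,80),(495,-287,36),(493,-286,80),(493,-286,36),(493,-284,80),(493,-284,36)):print(X,proj(p,X))
print(proj(p,np.array(ctrl.get_obs()['ee_pos'])))
E
```

```text
[ 494.5 -282.6   80. ]
[ 498.1 -281.2   36. ]
[ 498.8 -282.5   34. ]
(495, -287, 80) [301.8 215.7]
(495, -287, 36) [303.7 195.3]
(493, -286, 80) [299.2 218. ]
(493, -286, 36) [301.6 197.2]
(493, -284, 80) [296.2 216.9]
(493, -284, 36) [299.1 196.3]
[316.8 248.7]
```

View pics/w2c.png

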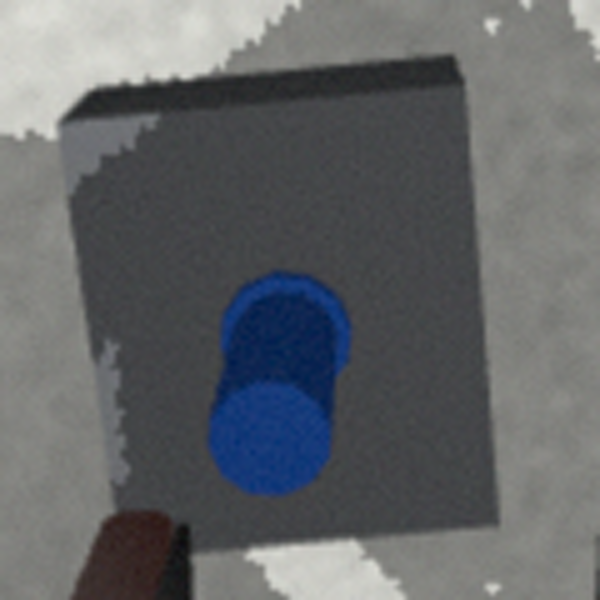

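Call:
jog_arm([
  [2,6,0],
  [1,3,0],
  [0,0,0],
  [0,0,0],
], yaw=[0,0,0,0])

```text
t: 3.93
ee_pos: [496.6, -289.1, 114.6]
orientation: [3.068, 0.582, 0.025]
ft_force: [-0.1, 0.1, 0.5]
width: 43.8
```

Call:
jog_arm([
  [0,0,0],
  [0,0,0],
  [0,0,0],
], yaw=[0,0,0])

```text
t: 4.18
ee_pos: [497.2, -288.7, 115.3]
orientation: [3.067, 0.583, 0.026]
ft_force: [1.0, 0.5, 0.1]
width: 44.0
```

Call:
jog_arm([
  [0,4,0],
], yaw=[0])

```text
t: 4.27
ee_pos: [497.3, -285.1, 115.3]
orientation: [3.067, 0.583, 0.027]
ft_force: [-0.1, 0.6, -0.5]
width: 44.0
```

Call:
jog_arm([
  [0,0,0],
], yaw=[0])

```text
t: 4.35
ee_pos: [497.0, -284.5, 115.1]
orientation: [3.067, 0.583, 0.026]
ft_force: [-0.1, -0.1, 0.8]
width: 43.7
```

```bash
python3 - <<'E'
from h import *
from scipy.spatial.transform import Rotation as Ro
for v in ([3.077,.607,.004],[3.077,.579,.012],[3.067,.583,.026]):print(Ro.from_rotvec(v).as_matrix()[:,2].round(4))
E
```

```text
[ 0.0035 -0.0047 -1.    ]
[ 0.0095 -0.009  -0.9999]
[ 0.02   -0.0161 -0.9997]
```

Call:
jog_arm([
  [-3,1,-10],
  [0,0,-16],
  [0,0,-16],
  [0,0,-12],
  [0,0,-6],
  [0,0,0],
  [0,0,0],
], yaw=[0,0,0,0,0,0,0])

```text
t: 4.93
ee_pos: [492.1, -282.4, 49.9]
orientation: [3.068, 0.583, 0.025]
ft_force: [-0.4, 0.1, 0.8]
width: 43.5
```

```bash
python3 look.py w3.png
```

```text
t 4.9833 tcp [ 492.1 -282.5   50.1] F [-0.2  1.1 -0.8] w 43.7053785963517 q [-0.5  0.6  1.9 -0.   0.7  0.7]
jaw yaw -68.48055939057414 z [ 0. -0. -1.]
```

View pics/w3.png

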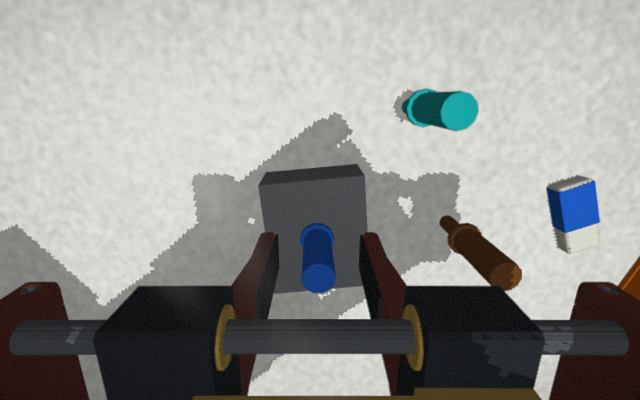

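```bash
cat > st.py <<'E'
from h import *
from scipy.spatial.transform import Rotation as Ro
np.set_printoptions(precision=4,suppress=True)
o=ctrl.get_obs();print(round(o['t'],2),np.array(o['ee_pos']).round(2),Ro.from_rotvec(o['orientation']).as_matrix()[:,2],np.array(o['ft_force']).round(1),round(o['width'],1),np.array(o['qpos']),np.array(o['qvel']))
E
python3 - <<'E'
import st
from h import *
p=shot('wrist')
print(proj(p,(492.1,-282.5,80)),onz(p,(319,278),80,False))
E
python3 st.py
```

```text
4.98 [ 492.08 -282.47   50.06] [ 0.019  -0.0153 -0.9997] [-0.2  1.1 -0.8] 43.7 [-0.5403  0.5832  1.8664 -0.0053  0.6678  0.659 ] [ 0.0013 -0.0126 -0.0067  0.0008  0.0065 -0.0001]
[317.9951 277.8839] [ 492.2079 -282.954    80.    ]
5.03 [ 492.44 -282.69   50.55] [ 0.0199 -0.0158 -0.9997] [ 0.7 -0.2  0.5] 43.7 [-0.5403  0.5825  1.8661 -0.0053  0.6679  0.659 ] [ 0.0007 -0.0102 -0.0093 -0.0005 -0.0003  0.0019]
```

```bash
for i in 1 2 3 4; do python3 -c "
from workcell import ctrl
ctrl.get_image('side')"; python3 st.py; done
```

```text
5.08 [ 492.75 -282.84   50.88] [ 0.0205 -0.0162 -0.9997] [-0.6  0.9  0.4] 44.0 [-0.5402  0.582   1.8658 -0.0053  0.6678  0.659 ] [ 0.0001 -0.0076 -0.0051 -0.0008 -0.0016  0.001 ]
5.13 [ 492.97 -282.96   51.11] [ 0.021  -0.0165 -0.9996] [-0.1 -0.5  0.3] 44.1 [-0.5402  0.5817  1.8656 -0.0053  0.6678  0.659 ] [ 0.0001 -0.0038 -0.0019  0.0007 -0.001   0.0023]
5.18 [ 493.03 -282.99   51.18] [ 0.0212 -0.0165 -0.9996] [-0.  -0.3 -0.1] 43.9 [-0.5402  0.5816  1.8655 -0.0053  0.6678  0.659 ] [ 0.0002 -0.0023  0.0002  0.0007 -0.0009  0.0017]
5.23 [ 493.01 -282.96   51.17] [ 0.0212 -0.0166 -0.9996] [-0.2 -0.5  0. ] 43.9 [-0.5402  0.5816  1.8656 -0.0054  0.6677  0.659 ] [ 0.0004  0.0003  0.0018  0.0007 -0.0004 -0.001 ]
```

Call:
jog_arm([
  [0,0,-4],
], yaw=[0], gripper=0.5)

```text
t: 5.32
ee_pos: [493.7, -283.4, 48.1]
orientation: [3.065, 0.583, 0.03]
ft_force: [-0.4, -0.6, 0.3]
width: 43.8
```

```bash
python3 st.py
```

```text
5.32 [ 493.7  -283.38   48.08] [ 0.0229 -0.0176 -0.9996] [-0.4 -0.6  0.3] 43.8 [-0.5402  0.5871  1.8658 -0.0054  0.6601  0.6591] [-0.0001  0.0817  0.0071 -0.0009 -0.1043  0.0009]
```

Call:
jog_arm([
  [0,0,0],
], yaw=[0])

```text
t: 5.4
ee_pos: [493.6, -283.3, 47.9]
orientation: [3.065, 0.583, 0.03]
ft_force: [0.8, -0.2, 0.2]
width: 44.0
```

```bash
python3 st.py
```

```text
5.4 [ 493.6  -283.31   47.92] [ 0.0229 -0.0176 -0.9996] [ 0.8 -0.2  0.2] 44.0 [-0.5402  0.5872  1.8661 -0.0054  0.6597  0.6591] [-0.0006 -0.0194 -0.0082  0.0017  0.011   0.0009]
```

Call:
jog_arm([
  [0,0,20],
  [0,0,20],
  [0,0,0],
], yaw=[0,0,0])

```text
t: 5.65
ee_pos: [492.9, -282.8, 88.0]
orientation: [3.067, 0.583, 0.027]
ft_force: [1.0, -0.5, 0.4]
width: 43.8
```

```bash
python3 st.py
```

```text
5.65 [ 492.86 -282.85   87.99] [ 0.0207 -0.0162 -0.9997] [ 1.  -0.5  0.4] 43.8 [-0.5402  0.5205  1.8558 -0.0049  0.7392  0.6584] [ 0.0003  0.0373  0.0163 -0.0024 -0.0428 -0.0003]
```

Call:
jog_arm([
  [0,0,-5],
  [0,0,-5],
  [0,0,-5],
  [0,0,-5],
  [0,0,-5],
  [0,0,-5],
], yaw=[0,0,0,0,0,0])

```text
t: 6.15
ee_pos: [492.1, -282.4, 53.4]
orientation: [3.067, 0.583, 0.026]
ft_force: [-0.6, -0.7, -0.2]
width: 43.7
```

```bash
python3 st.py
```

```text
6.15 [ 492.15 -282.41   53.42] [ 0.0201 -0.0159 -0.9997] [-0.6 -0.7 -0.2] 43.7 [-0.5401  0.5771  1.8666 -0.0053  0.6724  0.6589] [-0.0003  0.1275  0.0187 -0.003  -0.1321  0.002 ]
```

Call:
jog_arm([
  [0,0,40],
  [0,0,40],
  [0,0,40],
], yaw=[0,0,0])

```text
t: 6.4
ee_pos: [482.8, -276.9, 159.5]
orientation: [-3.084, -0.586, 0.012]
ft_force: [0.2, -0.2, -0.3]
width: 43.8
```

```bash
python3 st.py
```

```text
6.4 [ 482.83 -276.91  159.45] [-0.0077  0.0007 -1.    ] [ 0.2 -0.2 -0.3] 43.8 [-0.5402  0.4099  1.8245 -0.0042  0.9141  0.6573] [-0.0004 -0.682  -0.2842  0.0051  1.0028 -0.0059]
```

Call:
jog_arm([
  [0,0,0],
  [0,0,0],
], yaw=[0,0])

```text
t: 6.57
ee_pos: [486.3, -279.0, 165.2]
orientation: [3.082, 0.586, 0.0]
ft_force: [0.2, -0.2, -0.5]
width: 44.0
```

```bash
python3 st.py
```

```text
6.57 [ 486.28 -278.95  165.21] [ 0.0009 -0.0044 -1.    ] [ 0.2 -0.2 -0.5] 44.0 [-0.5402  0.403   1.8189 -0.0042  0.9167  0.6573] [-0.0015 -0.0455 -0.0457  0.0002  0.0224  0.0004]
```

Call:
jog_arm([
  [0,0,-40],
  [0,0,-40],
], yaw=[0,0])

```text
t: 6.73
ee_pos: [492.2, -282.5, 90.6]
orientation: [3.07, 0.584, 0.021]
ft_force: [-0.3, -0.4, -0.8]
width: 43.7
```

```bash
python3 st.py
```

```text
6.73 [ 492.24 -282.51   90.65] [ 0.0165 -0.0137 -0.9998] [-0.3 -0.4 -0.8] 43.7 [-0.5402  0.5171  1.8531 -0.0048  0.7502  0.6584] [ 0.0016  0.714   0.1502 -0.0038 -0.9835  0.005 ]
```

Call:
jog_arm([
  [0,0,0],
  [0,0,0],
], yaw=[0,0])

```text
t: 6.9
ee_pos: [487.4, -279.6, 82.5]
orientation: [3.079, 0.586, 0.005]
ft_force: [0.6, -0.6, 0.7]
width: 43.8
```

```bash
python3 st.py
```

```text
6.9 [ 487.44 -279.63   82.46] [ 0.0045 -0.0065 -1.    ] [ 0.6 -0.6  0.7] 43.8 [-0.5402  0.5288  1.8586 -0.0049  0.747   0.6583] [-0.0011  0.0687  0.0385 -0.001  -0.0286 -0.0006]
```

Call:
jog_arm([
  [3,-2,-5],
  [2,-1,-5],
  [0,0,-5],
  [0,0,-5],
  [0,0,-5],
  [0,0,-5],
  [0,0,-3],
  [0,0,-2],
  [0,0,0],
], yaw=[0,0,0,0,0,0,0,0,0])

```text
t: 7.65
ee_pos: [495.0, -284.2, 48.3]
orientation: [3.076, 0.585, 0.011]
ft_force: [0.3, -0.8, -0.8]
width: 43.8
```

```bash
python3 st.py;python3 - <<'E'
import st
from h import *
p=shot('wrist','w4.png');cv2.imwrite('pics/w4c.png',cv2.resize(p['img'][190:310,240:400],(800,600),interpolation=2))
E
```

```text
7.65 [ 495.04 -284.17   48.33] [ 0.0086 -0.009  -0.9999] [ 0.3 -0.8 -0.8] 43.8 [-0.5402  0.5932  1.8505 -0.0052  0.6859  0.6588] [ 0.0001 -0.0009 -0.0021 -0.0001  0.0017 -0.0006]
7.65 [ 495.04 -284.17   48.33] [ 0.0086 -0.009  -0.9999] [ 0.3 -0.8 -0.8] 43.8 [-0.5402  0.5932  1.8505 -0.0052  0.6859  0.6588] [ 0.0001 -0.0009 -0.0021 -0.0001  0.0017 -0.0006]
```

View pics/w4c.png

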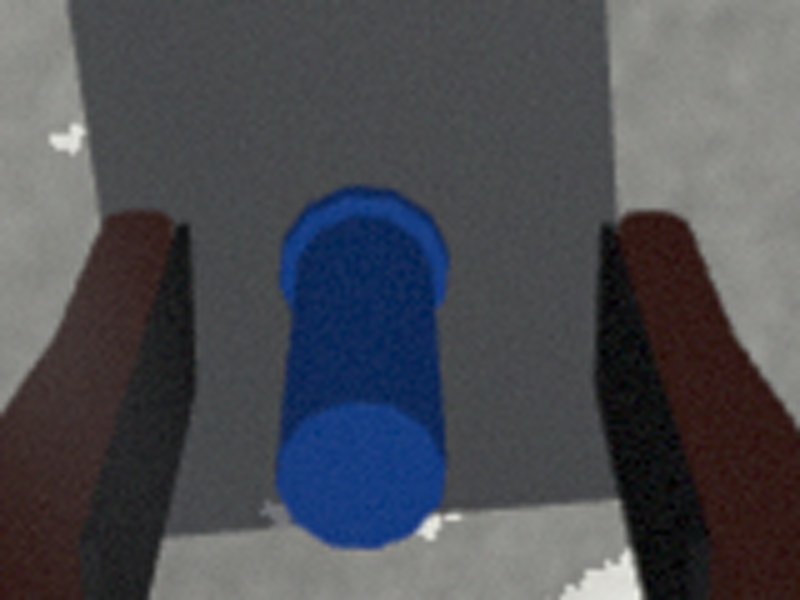

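Call:
jog_arm([
  [-1,2,-1],
  [-1,1,-1],
  [0,0,0],
], yaw=[0,0,0])

```text
t: 7.95
ee_pos: [493.1, -281.1, 46.7]
orientation: [3.076, 0.585, 0.011]
ft_force: [-1.3, 0.9, 0.9]
width: 44.2
```

Call:
jog_arm([
  [0,0,0],
  [0,0,0],
  [0,0,0],
  [0,0,0],
  [0,0,0],
], yaw=[0,0,0,0,0], gripper=1)

```text
t: 8.37
ee_pos: [493.3, -281.1, 47.2]
orientation: [3.075, 0.585, 0.012]
ft_force: [-0.5, 0.3, -0.4]
width: 15.7
```

```bash
python3 st.py
```

```text
8.37 [ 493.28 -281.07   47.18] [ 0.0099 -0.0097 -0.9999] [-0.5  0.3 -0.4] 15.7 [-0.5371  0.5916  1.8587 -0.0053  0.6778  0.662 ] [ 0.0016 -0.0006  0.      0.0001  0.0004  0.0006]
```

Call:
jog_arm([
  [0,0,30],
  [0,0,30],
  [0,0,30],
  [0,0,15],
  [0,0,0],
], yaw=[0,0,0,0,0])

```text
t: 8.78
ee_pos: [493.0, -281.0, 154.4]
orientation: [3.076, 0.585, 0.01]
ft_force: [1.2, -0.2, -0.1]
width: 15.2
```

```bash
python3 st.py; python3 -c "
from h import *
p=shot('side','s5.png');cv2.imwrite('pics/s5c.png',cv2.resize(p['img'][150:320,230:400],(600,600),interpolation=2))"
```

```text
8.78 [ 492.98 -281.02  154.38] [ 0.0085 -0.0089 -0.9999] [ 1.2 -0.2 -0.1] 15.2 [-0.5373  0.4238  1.8165 -0.0043  0.8894  0.6604] [-0.0004 -0.0002  0.0044  0.0013 -0.0219  0.    ]
```

View pics/s5c.png

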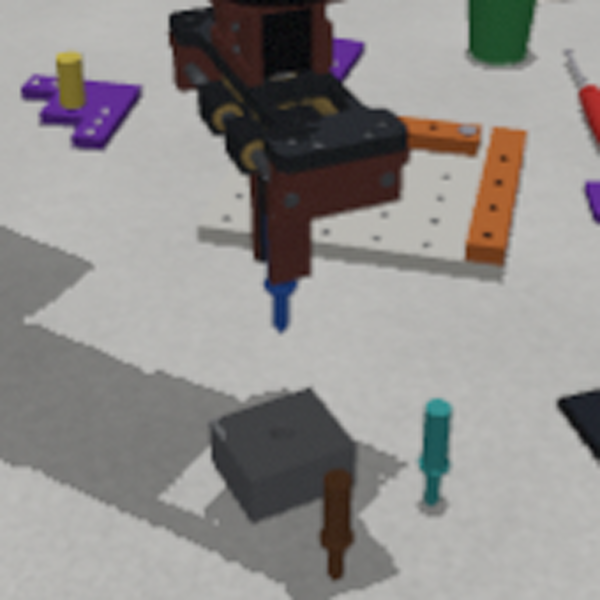

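The pin is held and out of the stand. Next I carry it near the hole.

Call:
jog_arm([
  [0,15,0],
  [0,30,0],
  [0,30,0],
  [0,30,0],
  [0,30,0],
  [0,30,0],
  [0,30,0],
  [0,30,0],
  [0,30,0],
  [0,30,0],
  [0,30,0],
  [0,30,0],
  [0,20,0],
  [0,10,0],
  [0,5,0],
  [0,0,0],
  [0,0,0],
], yaw=[0,0,0,0,0,0,0,0,0,0,0,0,0,0,0,0,0])

```text
t: 10.25
ee_pos: [468.5, 124.9, 128.5]
orientation: [3.085, 0.584, -0.05]
ft_force: [-0.8, -0.5, -1.3]
width: 15.9
```

```bash
python3 st.py; python3 look.py w6.png hole:31 pin_tip:120 pin_grip:165 corner:15 beam:15 square_grip:36 square_corner:0
```

```text
10.25 [468.47 124.91 128.46] [-0.0313 -0.0074 -0.9995] [-0.8 -0.5 -1.3] 15.9 [0.236  0.3767 1.9809 0.0001 0.8161 1.4323] [ 0.0146  0.0163  0.0127  0.0013 -0.0067  0.0047]
t 10.3 tcp [468.4 124.6 128.5] F [-0.1 -0.9 -0. ] w 15.104141270619573 q [0.2 0.4 2.  0.  0.8 1.4]
jaw yaw -68.58597293638017 z [-0. -0. -1.]
hole 0.87 [309.2 154.5] [495.2 142.9  31. ]
pin_tip 0.71 [317.9 224. ] [479.  128.5 120. ]
pin_tip 0.39 [452.7 115.1] [558.9  87.6 120. ]
pin_grip 0.83 [322.4 266.9] [479.8 126.4 165. ]
pin_grip 0.66 [310.2 155.2] [523.6 148.8 165. ]
square_grip 0.96 [108.7  58.4] [508.6 299.9  36. ]
square_corner 0.83 [175.6 246.6] [354.6 230.8   0. ]
```

View pics/w6.png

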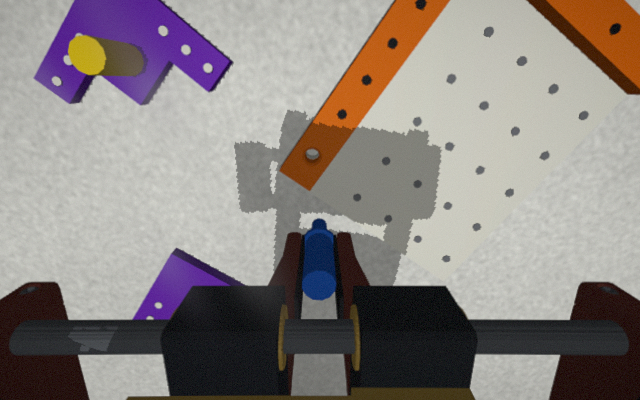

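Call:
jog_arm([
  [10,3,5],
  [6,3,5],
  [0,0,0],
  [0,0,0],
], yaw=[0,0,0,0])

```text
t: 10.98
ee_pos: [488.5, 130.4, 141.4]
orientation: [3.086, 0.579, -0.044]
ft_force: [0.1, -0.4, -0.1]
width: 16.0
```

```bash
python3 st.py
```

```text
10.98 [488.5  130.39 141.37] [-0.0272 -0.0063 -0.9996] [ 0.1 -0.4 -0.1] 16.0 [0.2371 0.3796 1.9322 0.0004 0.8577 1.4367] [-0.0005 -0.0024 -0.03    0.0026  0.0096  0.    ]
```

Call:
jog_arm([
  [0,0,4],
  [0,0,4],
  [0,0,4],
  [0,0,4],
  [0,0,4],
  [0,0,4],
  [0,0,4],
  [0,0,4],
], yaw=[0,0,0,0,0,0,0,0])

```text
t: 11.65
ee_pos: [487.8, 130.4, 176.3]
orientation: [3.086, 0.58, -0.045]
ft_force: [-0.1, 0.1, -0.4]
width: 15.0
```

```bash
python3 st.py
```

```text
11.65 [487.77 130.35 176.35] [-0.0282 -0.0065 -0.9996] [-0.1  0.1 -0.4] 15.0 [0.2374 0.3252 1.9104 0.0003 0.935  1.4368] [ 0.0013 -0.0812 -0.0364  0.0006  0.1174  0.0012]
```

Call:
jog_arm([
  [0,0,-30],
  [0,0,0],
], yaw=[0,0])

```text
t: 11.82
ee_pos: [489.3, 130.8, 148.2]
orientation: [3.086, 0.58, -0.038]
ft_force: [-1.3, 0.5, -1.2]
width: 15.3
```

```bash
python3 st.py
```

```text
11.82 [489.33 130.76 148.21] [-0.0237 -0.0055 -0.9997] [-1.3  0.5 -1.2] 15.3 [0.2375 0.3684 1.9286 0.0003 0.8689 1.4367] [-0.0004 -0.1151 -0.0905  0.0004  0.1084 -0.0017]
```

Call:
jog_arm([
  [0,0,6],
  [0,0,10],
  [0,0,10],
  [0,0,10],
  [0,0,10],
  [0,0,10],
  [0,0,10],
  [0,0,10],
  [0,0,10],
  [0,0,10],
  [0,0,10],
  [0,0,6],
  [0,0,3],
  [0,0,0],
], yaw=[0,0,0,0,0,0,0,0,0,0,0,0,0,0])

```text
t: 12.98
ee_pos: [491.8, 131.4, 293.7]
orientation: [3.088, 0.58, -0.011]
ft_force: [0.4, -0.2, -0.4]
width: 15.6
```

```bash
python3 st.py
```

```text
12.98 [491.79 131.4  293.68] [-0.0066 -0.0013 -1.    ] [ 0.4 -0.2 -0.4] 15.6 [0.2375 0.1728 1.8067 0.0003 1.1688 1.4368] [ 0.0005 -0.0205 -0.0033  0.0009  0.009   0.0009]
```

Call:
jog_arm([
  [0,0,-40],
  [0,0,-40],
  [0,0,-40],
  [0,0,0],
  [0,0,0],
], yaw=[0,0,0,0,0])

```text
t: 13.4
ee_pos: [493.7, 131.9, 174.9]
orientation: [-3.087, -0.58, -0.004]
ft_force: [1.5, -0.0, 0.3]
width: 15.6
```

```bash
python3 st.py
```

```text
13.4 [493.66 131.87 174.87] [ 0.0023  0.0009 -1.    ] [ 1.5 -0.   0.3] 15.6 [0.2375 0.3221 1.9191 0.0004 0.8978 1.4367] [ 0.0006  0.0481  0.0483 -0.002  -0.015  -0.0003]
```

Call:
jog_arm([
  [0,2,-10],
  [0,2,-15],
  [0,2,-15],
  [0,2,-12],
  [0,1,-8],
  [0,0,-5],
  [0,0,-2],
  [0,0,0],
], yaw=[0,0,0,0,0,0,0,0])

```text
t: 14.07
ee_pos: [501.8, 143.9, 115.7]
orientation: [-3.086, -0.579, -0.031]
ft_force: [-0.4, -0.9, 0.7]
width: 15.6
```

```bash
python3 st.py; python3 look.py w7.png hole:31 pin_tip:58 pin_grip:115; python3 -c "
from h import *
p=cv2.imread('pics/w7.png');cv2.imwrite('pics/w7c.png',cv2.resize(p[140:300,220:420],(750,600),interpolation=2))
p=shot('side','s7.png');cv2.imwrite('pics/s7c.png',cv2.resize(p['img'][120:220,260:400],(800,571),interpolation=2))"
```

```text
14.07 [501.79 143.88 115.72] [ 0.0193  0.0053 -0.9998] [-0.4 -0.9  0.7] 15.6 [0.2563 0.4236 1.9423 0.0004 0.7557 1.4556] [ 0.0002 -0.0111 -0.0089 -0.0005  0.0093 -0.0013]
t 14.1167 tcp [502.  143.9 116. ] F [-0.4  0.7 -1.1] w 15.719764447391169 q [0.3 0.4 1.9 0.  0.8 1.5]
jaw yaw -68.731929122305 z [ 0.  0. -1.]
hole 0.86 [313.7 210.4] [494.5 144.1  31. ]
pin_tip 0.86 [321.3 224.1] [495.5 138.3  58. ]
pin_grip 0.81 [319.7 264.4] [493.3 138.9 115. ]
pin_grip 0.54 [441.   36.1] [621.4 129.3 115. ]
pin_grip 0.24 [478.  21.] [632.9 116.6 115. ]
```

View pics/w7c.png

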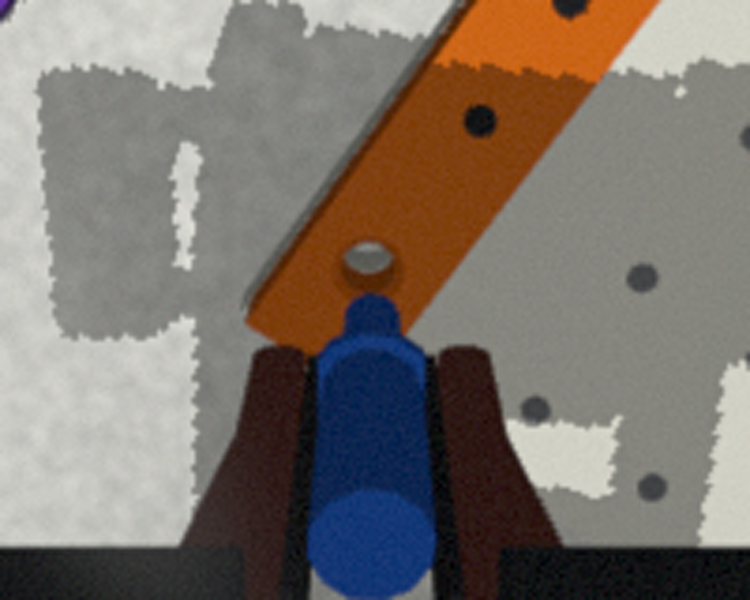

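View pics/s7c.png

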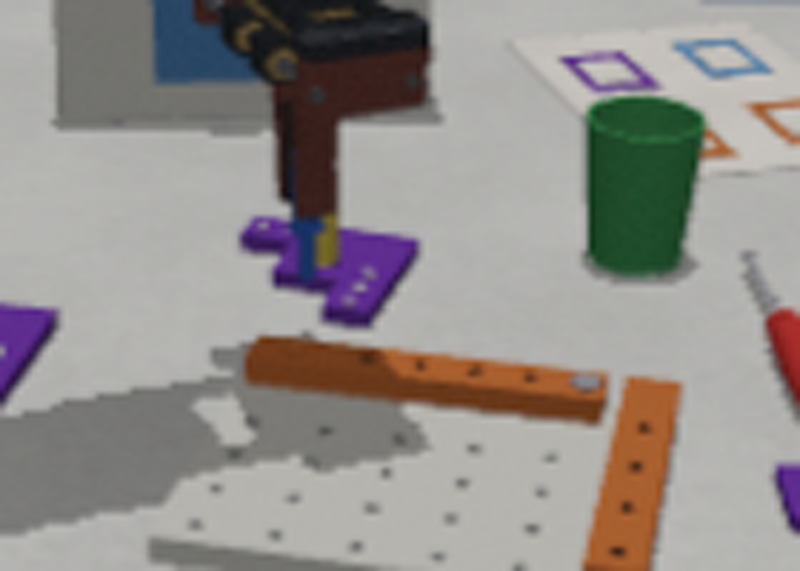

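```bash
python3 - <<'E'
from h import *
from scipy.spatial.transform import Rotation as Ro
np.set_printoptions(precision=1,suppress=True)
p=shot('wrist');o=ctrl.get_obs();R=Ro.from_rotvec(o['orientation']).as_matrix();T=np.array(o['ee_pos']);print(T,o['t'],R[:,2])
print('hole',onz(p,(318.9,210.3),31,False))
# pin axis model along tool z, offset along tool x
for dx in (-4,-2,0,2):
    g=T+R@np.array([dx,0,-13.8])
    top=g-R[:,2]*19; tip=g+R[:,2]*57;col=g+R[:,2]*25
    print(dx,'x dir',R[:,0],'top',proj(p,top),'col',proj(p,col),'tip',proj(p,tip),tip)
E
```

```text
[501.6 143.8 115.7] 14.3667 [ 0.  0. -1.]
hole [496.  140.1  31. ]
-4 x dir [0.9 0.4 0. ] top [316.5 289.8] col [317.  246.6] tip [317.2 225.4] [498.7 142.5  72.5]
-2 x dir [0.9 0.4 0. ] top [316.5 286. ] col [316.9 243.4] tip [317.2 222.6] [500.6 143.3  72.5]
0 x dir [0.9 0.4 0. ] top [316.4 282.1] col [316.9 240.3] tip [317.2 219.9] [502.4 144.   72.5]
2 x dir [0.9 0.4 0. ] top [316.4 278.2] col [316.9 237.1] tip [317.2 217.1] [504.3 144.7  72.6]
```

Call:
jog_arm([
  [0,0,40],
  [0,0,40],
  [0,0,40],
  [0,0,0],
  [0,0,0],
], yaw=[0,0,0,0,0])

```text
t: 14.78
ee_pos: [499.0, 142.8, 238.8]
orientation: [-3.087, -0.579, -0.021]
ft_force: [0.5, 0.0, -0.8]
width: 15.3
```

```bash
python3 st.py
```

```text
14.78 [498.98 142.82 238.75] [ 0.013   0.0037 -0.9999] [ 0.5  0.  -0.8] 15.3 [0.2557 0.2412 1.8564 0.0003 1.0304 1.4556] [-0.0025 -0.0608 -0.0597  0.001   0.0345  0.0011]
```

Call:
jog_arm([
  [-30,0,0],
  [-30,0,0],
  [0,0,0],
], yaw=[0,0,0])

```text
t: 15.03
ee_pos: [438.2, 142.5, 238.2]
orientation: [-3.087, -0.577, -0.024]
ft_force: [-0.2, 0.5, -0.4]
width: 15.6
```

```bash
python3 st.py
```

```text
15.03 [438.24 142.54 238.2 ] [ 0.015   0.0042 -0.9999] [-0.2  0.5 -0.4] 15.6 [ 0.2888  0.1507  1.9749 -0.0003  1.0004  1.4905] [-0.0161  0.0507 -0.0618 -0.0067 -0.035  -0.0171]
```

Call:
jog_arm([
  [0,0,-35],
  [0,0,-35],
  [0,0,0],
], yaw=[0,0,0])

```text
t: 15.28
ee_pos: [438.4, 142.9, 167.0]
orientation: [-3.086, -0.578, -0.033]
ft_force: [-1.0, -0.8, -1.0]
width: 15.6
```

```bash
python3 st.py
```

```text
15.28 [438.43 142.86 166.99] [ 0.0201  0.0056 -0.9998] [-1.  -0.8 -1. ] 15.6 [ 0.2895  0.2582  2.0398 -0.0005  0.8226  1.4901] [ 0.0022 -0.0602 -0.0407 -0.0008  0.0852 -0.0011]
```

Call:
jog_arm([
  [0,0,-6],
  [0,0,-6],
  [0,0,-6],
  [0,0,40],
  [0,0,40],
  [0,0,40],
  [0,0,0],
  [0,0,0],
], yaw=[0,0,0,0,0,0,0,0])

```text
t: 15.95
ee_pos: [439.3, 142.4, 271.0]
orientation: [-3.087, -0.577, -0.019]
ft_force: [-0.9, -1.0, -0.6]
width: 15.6
```

```bash
python3 st.py
```

```text
15.95 [439.25 142.44 270.99] [ 0.012   0.003  -0.9999] [-0.9 -1.  -0.6] 15.6 [ 0.2881  0.1113  1.9363 -0.0006  1.0816  1.4894] [-0.0009 -0.0635 -0.0784 -0.0015  0.0364 -0.0014]
```

Call:
jog_arm([
  [0,-35,0],
  [0,-35,0],
  [0,35,0],
  [0,35,0],
  [0,0,0],
], yaw=[0,0,0,0,0])

```text
t: 16.37
ee_pos: [444.7, 131.0, 271.8]
orientation: [3.094, 0.541, 0.031]
ft_force: [-0.1, 0.5, -0.5]
width: 15.6
```

```bash
python3 st.py
```

```text
16.37 [444.7  130.99 271.84] [ 0.0198  0.003  -0.9998] [-0.1  0.5 -0.5] 15.6 [ 0.2623  0.1095  1.9363 -0.0025  1.0759  1.4882] [-0.1108 -0.0106  0.0302 -0.023  -0.0052 -0.0644]
```

Call:
jog_arm([
  [8,3,-20],
  [10,3,-35],
  [10,3,-35],
  [10,3,-35],
  [8,0,-25],
  [0,0,-10],
  [0,0,0],
  [0,0,0],
], yaw=[0,0,0,0,0,0,0,0])

```text
t: 17.03
ee_pos: [492.2, 142.8, 102.5]
orientation: [3.092, 0.547, 0.036]
ft_force: [0.2, 0.3, 0.3]
width: 15.4
```

```bash
python3 st.py; python3 look.py w8.png hole:31 pin_tip:58; python3 -c "
from h import *
p=cv2.imread('pics/w8.png');cv2.imwrite('pics/w8c.png',cv2.resize(p[140:300,220:420],(750,600),interpolation=2))"
```

```text
17.03 [492.24 142.83 102.47] [ 0.0228  0.003  -0.9997] [0.2 0.3 0.3] 15.4 [ 0.261   0.4343  1.9705 -0.0046  0.714   1.4849] [ 0.0005  0.0298  0.0137 -0.0017 -0.0084 -0.0055]
t 17.0833 tcp [492.1 142.8 102.8] F [-0.4 -0.2 -0.2] w 15.50899746760354 q [ 0.3  0.4  2.  -0.   0.7  1.5]
jaw yaw -69.93777746787204 z [ 0.  0. -1.]
hole 0.73 [318.7 208.6] [492.2 141.3  31. ]
```

View pics/w8c.png

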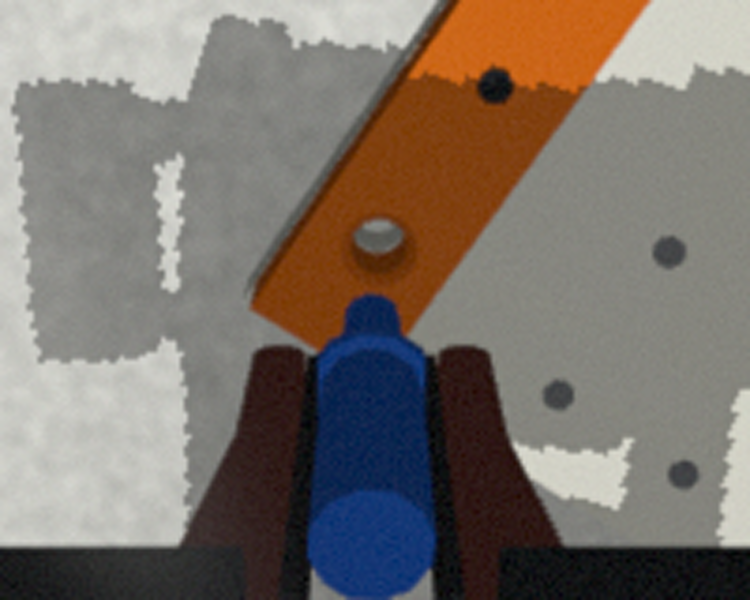

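```bash
cat > rel.py <<'E'
from h import *
from scipy.spatial.transform import Rotation as Ro
import sys
np.set_printoptions(precision=1,suppress=True)
u,v=map(float,sys.argv[1:3])
p=shot('wrist');o=ctrl.get_obs();R=Ro.from_rotvec(o['orientation']).as_matrix();T=np.array(o['ee_pos']);print(T,o['t'],R[:,2].round(4))
for b in (0,2): 
    h=onz(p,(u-b,v),31,False)
    tip=T+R@np.array([-1.7,0,43.2]); print('hole',b,h,'tip',tip,'delta',h-tip)
print('pin px top',proj(p,T+R@np.array([-1.7,0,-32.8])),'tip',proj(p,tip))
E
python3 rel.py 322.1 205
```

```text
[493.5 143.2 104.6] 17.2333 [ 0.  0. -1.]
hole 0 [496.4 140.1  31. ] tip [493.1 142.8  61.4] delta [  3.4  -2.7 -30.4]
hole 2 [495.9 141.5  31. ] tip [493.1 142.8  61.4] delta [  2.9  -1.3 -30.4]
pin px top [316.5 285.2] tip [317.3 221.9]
```

Call:
jog_arm([
  [1,-1,-8],
  [0,0,-8],
  [0,0,-6],
  [0,0,0],
], yaw=[0,0,0,0])

```text
t: 17.57
ee_pos: [496.7, 142.7, 84.3]
orientation: [3.093, 0.547, 0.055]
ft_force: [0.1, -0.3, -0.6]
width: 15.2
```

```bash
python3 - <<'E'
import st
from h import *
p=shot('wrist','w9.png');cv2.imwrite('pics/w9c.png',cv2.resize(p['img'][160:300,240:400],(685,600),interpolation=2))
E
python3 st.py
```

```text
17.57 [496.73 142.73  84.26] [ 0.0344  0.0061 -0.9994] [ 0.1 -0.3 -0.6] 15.2 [ 0.2585  0.4675  1.9763 -0.0047  0.6629  1.4827] [ 0.0005 -0.0112 -0.0032  0.0006  0.0031 -0.    ]
17.62 [496.84 142.78  84.56] [ 0.0345  0.0061 -0.9994] [0.5 0.5 0.3] 15.5 [ 0.2586  0.4671  1.976  -0.0047  0.6636  1.4827] [ 0.0021 -0.0072 -0.0069 -0.0006  0.0122 -0.0014]
```

View pics/w9c.png

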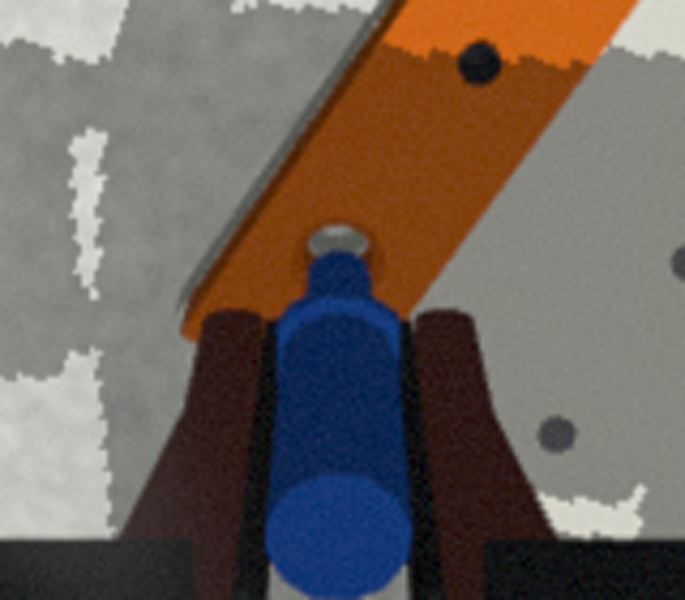

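```bash
python3 rel.py 319 218.9
```

```text
[497.1 142.8  84.9] 17.6667 [ 0.  0. -1.]
hole 0 [496.  140.8  31. ] tip [497.  142.5  41.6] delta [ -1.   -1.7 -10.6]
hole 2 [495.5 142.1  31. ] tip [497.  142.5  41.6] delta [ -1.5  -0.4 -10.6]
pin px top [316.5 285.4] tip [317.2 222. ]
```

Call:
jog_arm([
  [0,0,40],
  [0,0,40],
  [0,0,40],
  [0,0,40],
  [0,0,0],
  [0,0,0],
], yaw=[0,0,0,0,0,0])

```text
t: 18.17
ee_pos: [493.5, 142.0, 249.0]
orientation: [3.093, 0.547, 0.042]
ft_force: [-0.7, -0.0, -1.2]
width: 15.9
```

```bash
python3 st.py
```

```text
18.17 [493.5  141.96 248.95] [ 0.0265  0.004  -0.9996] [-0.7 -0.  -1.2] 15.9 [ 0.2586  0.2141  1.8662 -0.0033  1.0346  1.4807] [-0.0005 -0.0676 -0.0586 -0.0001  0.0359 -0.0011]
```

Call:
jog_arm([
  [0,0,-5],
  [0,0,-5],
  [0,0,-5],
  [0,0,-5],
  [0,0,-5],
  [0,0,-5],
], yaw=[0,0,0,0,0,0])

```text
t: 18.67
ee_pos: [491.0, 141.3, 211.8]
orientation: [3.092, 0.547, 0.032]
ft_force: [-0.2, -0.1, 0.0]
width: 15.4
```

```bash
python3 st.py
```

```text
18.67 [491.04 141.3  211.83] [ 0.0204  0.0024 -0.9998] [-0.2 -0.1  0. ] 15.4 [ 0.2586  0.2613  1.9017 -0.0035  0.9582  1.481 ] [-0.0011  0.1101  0.0681 -0.001  -0.152  -0.0014]
```

Call:
jog_arm([
  [0,0,-5],
  [0,0,-5],
  [0,0,-5],
  [0,0,-5],
  [0,0,-5],
  [0,0,-5],
  [0,0,-5],
  [0,0,-5],
  [0,0,-5],
  [0,0,-5],
  [0,0,-5],
  [0,0,-5],
  [0,0,-5],
  [0,0,-5],
  [0,0,-5],
  [0,0,-5],
], yaw=[0,0,0,0,0,0,0,0,0,0,0,0,0,0,0,0])

```text
t: 20.0
ee_pos: [490.3, 141.1, 121.1]
orientation: [3.092, 0.547, 0.027]
ft_force: [-0.1, -0.4, 0.2]
width: 15.7
```

```bash
python3 st.py
```

```text
20.0 [490.33 141.09 121.12] [ 0.0172  0.0016 -0.9999] [-0.1 -0.4  0.2] 15.7 [ 0.2586  0.4014  1.963  -0.0042  0.7602  1.482 ] [ 0.0002  0.1121  0.0338 -0.0002 -0.1493  0.001 ]
```

Call:
jog_arm([
  [1,0.2,-5],
  [1,0.2,-5],
  [1,0.2,-5],
  [1,0.2,-5],
  [0.5,0.2,-5],
  [0.5,0,-5],
  [0,0,-4],
], yaw=[0,0,0,0,0,0,0])

```text
t: 20.58
ee_pos: [496.1, 142.3, 83.1]
orientation: [3.092, 0.547, 0.027]
ft_force: [-0.8, 0.2, -0.3]
width: 15.8
```

```bash
python3 - <<'E'
import st
from h import *
p=shot('wrist','w10.png');cv2.imwrite('pics/w10c.png',cv2.resize(p['img'][160:300,240:400],(685,600),interpolation=2))
E
python3 st.py
```

```text
20.58 [496.05 142.26  83.11] [ 0.0172  0.0016 -0.9999] [-0.8  0.2 -0.3] 15.8 [ 0.258   0.4744  1.9664 -0.0046  0.6837  1.4818] [-0.0001  0.0943  0.0184 -0.0008 -0.1131  0.0001]
20.63 [495.49 142.12  82.46] [ 0.0161  0.0013 -0.9999] [-0.1  0.3 -0.7] 15.8 [ 0.258   0.4753  1.9671 -0.0046  0.6833  1.4818] [ 0.0028 -0.0135  0.005  -0.0005  0.0276  0.0002]
```

View pics/w10c.png

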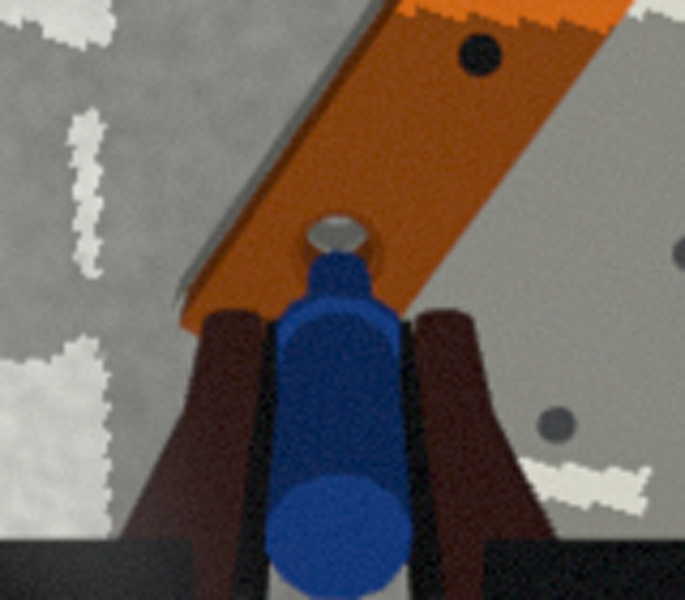

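```bash
python3 rel.py 319 217.5; python3 -c "
from h import *
p=shot('wrist')
for z in (31,39.2):print(proj(p,(495,141.8,z)))"; python3 st.py
```

```text
[495.5 142.1  82.9] 20.6833 [ 0.  0. -1.]
hole 0 [495.3 140.5  31. ] tip [494.6 141.6  39.7] delta [ 0.7 -1.1 -8.7]
hole 2 [494.8 141.8  31. ] tip [494.6 141.6  39.7] delta [ 0.2  0.2 -8.7]
pin px top [316.5 286. ] tip [317.2 222.4]
[317.14061066 216.99423754]
[317.13777347 221.21650582]
20.73 [495.72 142.19  83.35] [ 0.0165  0.0014 -0.9999] [-0.6  0.2  0.3] 15.3 [ 0.258   0.4738  1.9666 -0.0045  0.6848  1.4818] [ 0.0009 -0.0124 -0.0042  0.0001  0.0037  0.0003]
```

Call:
jog_arm([
  [0,0,-4],
  [0,0,-4],
  [0,0,-4],
  [0,0,-3],
], yaw=[0,0,0,0])

```text
t: 21.07
ee_pos: [496.4, 142.4, 68.3]
orientation: [3.092, 0.547, 0.029]
ft_force: [-1.3, -0.3, 0.9]
width: 15.3
```

```bash
python3 st.py
```

```text
21.07 [496.36 142.38  68.34] [ 0.0186  0.0019 -0.9998] [-1.3 -0.3  0.9] 15.3 [ 0.258   0.501   1.9712 -0.0047  0.6509  1.4821] [ 0.0006  0.0686  0.0151 -0.0009 -0.0761  0.002 ]
```

Call:
jog_arm([
  [-0.4,-0.1,-4],
  [-0.2,0,-4],
  [-0.2,0,-4],
  [-0.2,0,-4],
], yaw=[0,0,0,0])

```text
t: 21.4
ee_pos: [495.3, 142.3, 50.7]
orientation: [3.092, 0.547, 0.03]
ft_force: [-0.1, 0.5, -0.4]
width: 15.8
```

```bash
python3 st.py
```

```text
21.4 [495.31 142.3   50.75] [ 0.0189  0.002  -0.9998] [-0.1  0.5 -0.4] 15.8 [ 0.2584  0.5324  1.978  -0.005   0.6123  1.4827] [ 0.0005  0.098   0.017  -0.0019 -0.1164  0.003 ]
```

Call:
jog_arm([
  [0.1,0,-3],
  [0,0,-3],
  [0,0,-3],
], yaw=[0,0,0])

```text
t: 21.65
ee_pos: [496.4, 142.8, 42.1]
orientation: [3.093, 0.547, 0.032]
ft_force: [-8.4, 1.3, 44.5]
width: 15.5
```

```bash
python3 st.py
```

```text
21.65 [496.43 142.82  42.14] [ 0.0204  0.0028 -0.9998] [-8.4  1.3 44.5] 15.5 [ 0.2586  0.5493  1.9781 -0.0045  0.5937  1.4829] [ 0.0024  0.0429 -0.012   0.0079 -0.0574  0.0001]
```

Call:
jog_arm([
  [0,0,1.5],
  [0,0,0],
], yaw=[0,0])

```text
t: 21.82
ee_pos: [496.9, 143.1, 44.5]
orientation: [3.093, 0.547, 0.034]
ft_force: [-1.3, -0.9, 0.2]
width: 15.2
```

```bash
python3 st.py; python3 - <<'E'
from h import *
p=shot('side','s11.png');q=shot('wrist')
a=cv2.resize(p['img'][140:220,270:370],(400,320),interpolation=2);b=cv2.resize(q['img'][190:310,240:400],(400,300),interpolation=2)
w=np.zeros((320,800,3),np.uint8);w[:,:400]=a;w[:300,400:]=b;cv2.imwrite('pics/c11.png',w)
E
```

```text
21.82 [496.93 143.07  44.5 ] [ 0.0213  0.0032 -0.9998] [-1.3 -0.9  0.2] 15.2 [ 0.2588  0.5451  1.9771 -0.0043  0.5979  1.4828] [ 0.     -0.0009  0.0016  0.0006 -0.0011  0.0014]
```

View pics/c11.png

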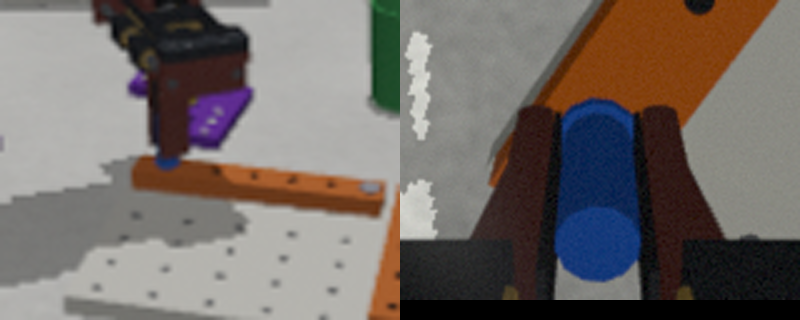

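Call:
jog_arm([
  [0,0,-2.5],
  [0,0,-1],
], yaw=[0,0])

```text
t: 22.08
ee_pos: [497.2, 143.3, 42.3]
orientation: [3.093, 0.547, 0.035]
ft_force: [-8.2, -1.0, 30.0]
width: 15.2
```

Call:
jog_arm([
  [0,0,0],
  [0,0,0],
  [0,0,0],
  [0,0,0],
], yaw=[0,0,0,0], gripper=0.4)

```text
t: 22.42
ee_pos: [498.0, 143.5, 42.2]
orientation: [-3.093, -0.546, -0.038]
ft_force: [-0.2, 0.3, -0.5]
width: 38.5
```

```bash
python3 st.py
```

```text
22.42 [498.04 143.52  42.24] [ 0.0236  0.0042 -0.9997] [-0.2  0.3 -0.5] 38.5 [ 0.2588  0.5498  1.9766 -0.0036  0.5913  1.4829] [ 0.0007  0.0077  0.0002 -0.0016 -0.0061  0.0015]
```

Released. Now straight up, fast, which also reduces the tilt, and then a check of the pin.

Call:
jog_arm([
  [0,0,20],
  [0,0,40],
  [0,0,40],
  [0,0,40],
  [0,0,0],
  [0,0,0],
], yaw=[0,0,0,0,0,0])

```text
t: 22.92
ee_pos: [494.9, 142.6, 184.0]
orientation: [3.093, 0.546, 0.025]
ft_force: [-0.4, -0.2, -0.8]
width: 52.7
```

```bash
python3 st.py; python3 look.py w12.png hole:31 pin_grip:58 corner:15 beam:15 square_grip:36 square_corner:0; python3 - <<'E'
from h import *
p=shot('side','s12.png');t=shot('top','t12.png')
a=cv2.resize(p['img'][120:220,240:400],(800,500),interpolation=2);cv2.imwrite('pics/c12.png',a)
np.set_printoptions(precision=1,suppress=True)
for n,q in (('side',p),('top',t)):
  for th,z in (('pin_grip',58),('square_grip',36),('square_corner',0)):
    for r in ctrl.pinpoint(q,th)[:3]: print(n,th,r['confidence'],np.array(r['centre'])*[640,400],onz(q,r['centre'],z))
E
```

```text
22.92 [494.85 142.59 183.95] [ 0.0157  0.0021 -0.9999] [-0.4 -0.2 -0.8] 52.7 [ 0.2586  0.3086  1.9127 -0.0025  0.9045  1.4815] [ 0.0021 -0.0579 -0.0473  0.0002  0.0285  0.0006]
t 22.9667 tcp [495.4 142.8 184. ] F [ 1.2 -0.5  0.8] w 52.63578619012418 q [ 0.3  0.3  1.9 -0.   0.9  1.5]
jaw yaw -69.9789011718854 z [ 0.  0. -1.]
hole 0.56 [316.  181.1] [494.5 143.7  31. ]
pin_grip 0.86 [320.5 189.2] [495.1 139.4  58. ]
corner 0.61 [442.   28.3] [665.4  82.9  15. ]
beam 0.62 [416.2  34.3] [652.9 103.   15. ]
square_grip 0.78 [160.7 113. ] [507.5 299.8  36. ]
square_corner 0.91 [159.7  33.3] [573.1 331.3   0. ]
side pin_grip 0.58 [350.6 271.3] [ 578.5 -307.2   58. ]
side pin_grip 0.51 [311.6 173.3] [498.3 141.7  58. ]
side pin_grip 0.46 [327.5 290.7] [ 529.2 -361.6   58. ]
side square_grip 0.89 [251.8 172.7] [305.1 190.4  36. ]
side square_grip 0.75 [316.2 157.2] [514.3 313.9  36. ]
side square_corner 0.91 [269.8 176.4] [356.6 234.9   0. ]
side square_corner 0.88 [338.2 161.9] [595.7 353.4   0. ]
top pin_grip 0.65 [425.7 197.1] [ 571.4 -304.2   58. ]
top pin_grip 0.54 [249.5 221.7] [498.7 149.3  58. ]
top pin_grip 0.38 [447.8 216.5] [ 521.3 -360.6   58. ]
top square_grip 0.64 [312.  124.3] [773.2  -3.7  36. ]
top square_corner 0.27 [271.1 172.4] [645.5 106.7   0. ]
```

View pics/c12.png

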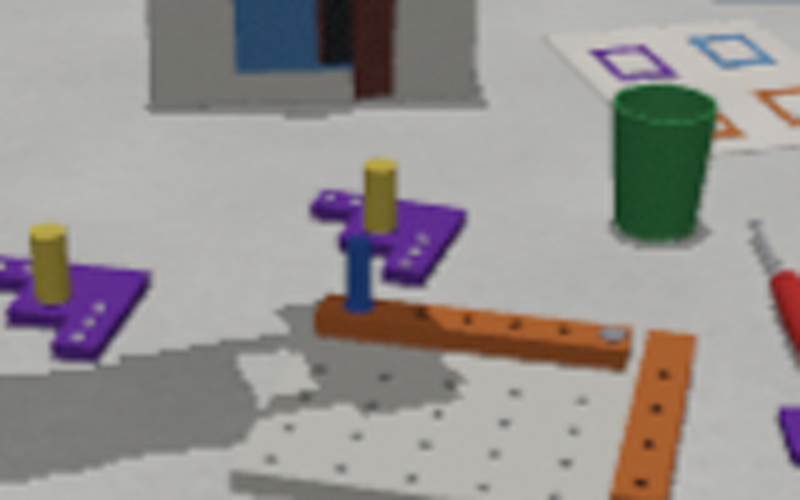

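View pics/w12.png

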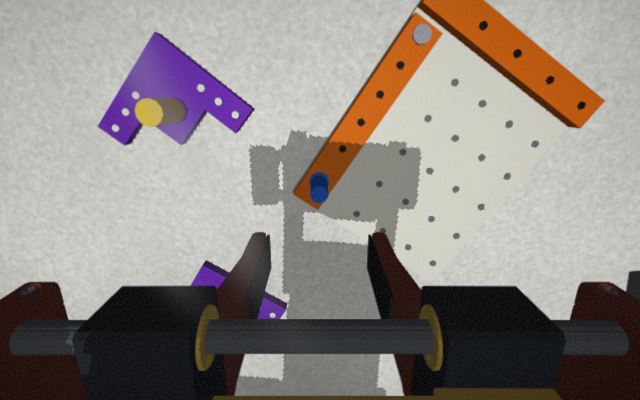

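```bash
python3 - <<'E'
from h import *
np.set_printoptions(precision=1,suppress=True)
p=shot('wrist');t=shot('top')
import st
print('knobtop',onz(p,(149.5,111.5),60,False),'corner',onz(p,(155,32),12,False))
print('top knob top', onz(t,(193.4,216.5),60,False))
# rail inner corner etc from wrist: pin top
print('pintop',onz(p,(318.5,194),77,False),'hinge',onz(p,(422.5,34),31,False))
i=cv2.resize(t['img'][180:250,160:240],(800,700),interpolation=2)[:600];cv2.imwrite('pics/t13.png',i)
E
```

```text
23.77 [494.38 142.48 182.81] [ 0.0133  0.0015 -0.9999] [-0.6 -0.3 -0.3] 52.8 [ 0.2586  0.3107  1.9129 -0.0025  0.9047  1.4815] [-0.0002 -0.0012  0.0005 -0.0002 -0.0004 -0.0001]
knobtop [509.7581 298.0286  60.    ] corner [571.6061 329.0072  12.    ]
top knob top [509.0468 296.1816  60.    ]
pintop [494.9385 141.4383  77.    ] hinge [649.7064 101.1711  31.    ]
```

View pics/t13.png

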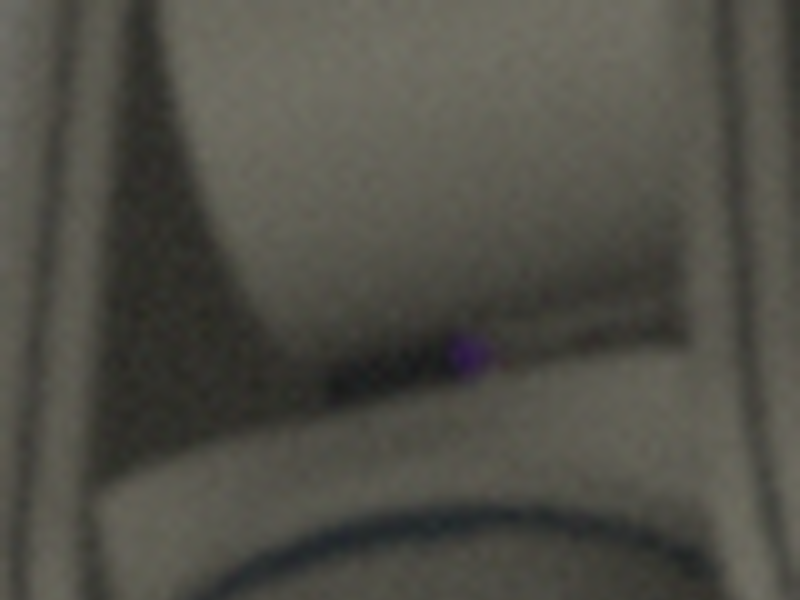

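Call:
jog_arm([
  [2,15,-5],
  [2,30,0],
  [3,30,0],
  [3,30,0],
  [3,25,0],
  [2,12,0],
  [0,3,0],
  [0,0,0],
], yaw=[0,0,0,0,0,0,0,0], gripper=0.35)

```text
t: 24.43
ee_pos: [509.6, 292.3, 178.1]
orientation: [3.093, 0.542, 0.023]
ft_force: [-0.3, 0.3, -0.3]
width: 56.9
```

```bash
python3 st.py; python3 look.py w14.png square_grip:36 square_corner:0
```

```text
24.43 [509.6  292.35 178.07] [ 0.0144  0.0013 -0.9999] [-0.3  0.3 -0.3] 56.9 [ 0.5036  0.4177  1.7577 -0.0071  0.9529  1.7318] [ 0.004   0.0012  0.0011 -0.0038  0.0023 -0.0075]
t 24.4833 tcp [509.5 291.8 178. ] F [-0.3  0.2  0.1] w 56.86785857500805 q [ 0.5  0.4  1.8 -0.   0.9  1.7]
jaw yaw -70.16580249862159 z [ 0.  0. -1.]
square_grip 0.74 [312.7 182.3] [509.4 296.8  36. ]
square_grip 0.73 [338.5 383.5] [291.7 187.6  36. ]
square_corner 0.78 [323.4 311.7] [352.7 228.    0. ]
square_corner 0.74 [301.7 104.3] [572.8 331.5   0. ]
```

View pics/w14.png

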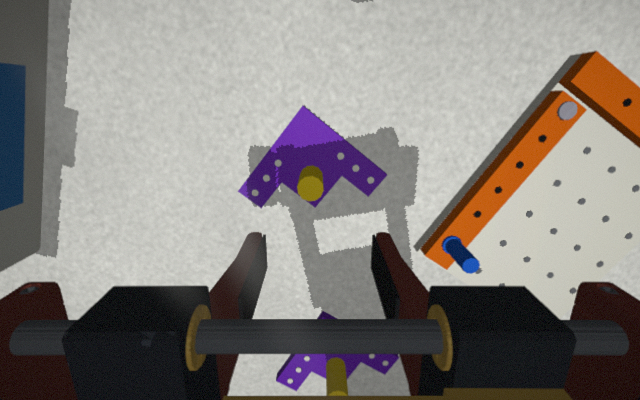

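Call:
jog_arm([
  [0,3,-15],
  [0,2,-25],
  [0,0,-25],
  [0,0,-20],
  [0,0,-10],
  [0,0,-4],
  [0,0,0],
], yaw=[0,0,0,0,0,0,0])

```text
t: 25.17
ee_pos: [511.0, 287.9, 78.4]
orientation: [3.096, 0.525, 0.027]
ft_force: [0.0, 0.9, 0.5]
width: 56.9
```

```bash
python3 st.py;  python3 - <<'E'
from h import *
p=shot('wrist','w15.png')
o=ctrl.get_obs()['ee_pos'];print(o,proj(p,(o[0],o[1],60)))
cv2.imwrite('pics/c15.png',p['img'][60:320,180:460])
E
```

```text
25.17 [510.97 287.9   78.44] [ 0.0172  0.0014 -0.9999] [0.  0.9 0.5] 56.9 [ 0.4965  0.5596  1.8103 -0.0101  0.756   1.7388] [-0.0148 -0.0062  0.0051  0.0006  0.0088 -0.0051]
[511.26193916 288.08884907  79.01015655] [316.75364461 235.06922995]
```

View pics/c15.png

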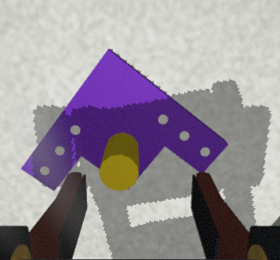

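```bash
python3 - <<'E'
from h import *
p=shot('wrist');import st
print(onz(p,(297,233),60,False),onz(p,(299,233),60,False))
E
```

```text
25.27 [511.8  288.66  79.72] [ 0.0192  0.0026 -0.9998] [-0.2 -0.9 -0.5] 57.3 [ 0.4969  0.558   1.8091 -0.01    0.7564  1.7388] [ 0.0077 -0.013  -0.0113  0.0006 -0.0041  0.0011]
[508.704  299.8503  60.    ] [509.0972 298.7148  60.    ]
```

Call:
jog_arm([
  [0,5,-3],
  [0,4,-3],
  [0,0,-3],
  [0,0,0],
], yaw=[0,0,0,0])

```text
t: 25.6
ee_pos: [514.3, 299.8, 73.8]
orientation: [-3.096, -0.525, -0.041]
ft_force: [-0.0, 0.4, -0.6]
width: 57.2
```

```bash
python3 st.py
```

```text
25.6 [514.28 299.79  73.83] [ 0.0252  0.0059 -0.9997] [-0.   0.4 -0.6] 57.2 [ 0.5115  0.5735  1.7979 -0.0106  0.7453  1.7542] [ 0.0108 -0.0102 -0.0152  0.0025  0.0056  0.0025]
```

Call:
jog_arm([
  [-1,0,-5],
  [-0.5,0,-5],
  [-0.5,0,-5],
  [-0.5,0,-5],
  [-0.5,0,-5],
], yaw=[0,0,0,0,0])

```text
t: 26.02
ee_pos: [511.8, 300.9, 48.1]
orientation: [-3.094, -0.526, -0.045]
ft_force: [-0.0, -0.1, -0.7]
width: 57.2
```

```bash
python3 st.py
```

```text
26.02 [511.75 300.87  48.05] [ 0.0277  0.0074 -0.9996] [-0.  -0.1 -0.7] 57.2 [ 0.5152  0.6121  1.8096 -0.0113  0.6921  1.7579] [ 0.0065  0.1043  0.0289 -0.0021 -0.13    0.0066]
```

Call:
jog_arm([
  [-0.5,-0.5,-5],
  [-0.5,-0.5,-5],
  [-0.5,0,-5],
  [-0.5,0,-4],
  [-0.5,0,-2],
], yaw=[0,0,0,0,0])

```text
t: 26.43
ee_pos: [508.0, 299.0, 23.0]
orientation: [-3.095, -0.526, -0.041]
ft_force: [0.0, -0.1, -0.2]
width: 57.3
```

```bash
python3 st.py;  python3 - <<'E'
from h import *
p=shot('wrist','w16.png')
o=ctrl.get_obs()['ee_pos'];print(o,proj(p,(o[0],o[1],60)))
cv2.imwrite('pics/c16.png',cv2.resize(p['img'][100:320,200:440],(720,600)[:2] if 0 else (600,550)))
E
```

```text
26.43 [507.96 298.96  23.01] [ 0.0252  0.0059 -0.9997] [ 0.  -0.1 -0.2] 57.3 [ 0.5156  0.6503  1.8205 -0.0121  0.646   1.7594] [ 0.0031  0.0425  0.0119 -0.0024 -0.0546  0.0082]
[507.60306889 298.82805236  22.7462404 ] [316.63022524 286.20723719]
```

View pics/c16.png

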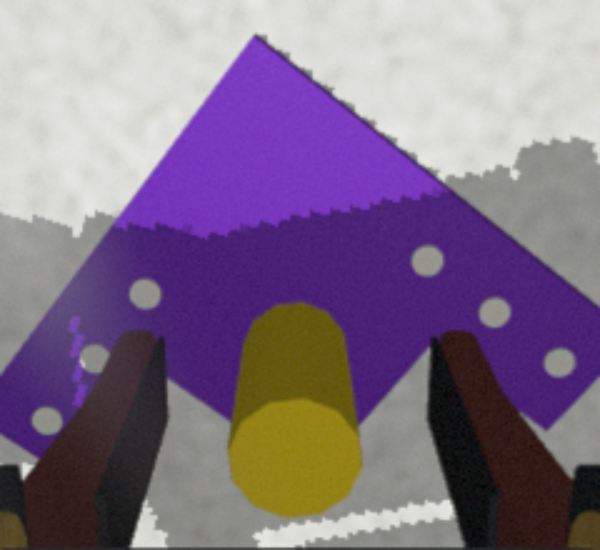

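Call:
jog_arm([
  [0,0,0],
  [0,0,0],
  [0,0,0],
  [0,0,0],
  [0,0,0],
], yaw=[0,0,0,0,0], gripper=1)

```text
t: 26.9
ee_pos: [508.1, 299.1, 23.2]
orientation: [-3.095, -0.526, -0.041]
ft_force: [-1.2, -0.2, 0.3]
width: 27.0
```

```bash
python3 st.py
```

```text
26.9 [508.12 299.1   23.21] [ 0.0255  0.0061 -0.9997] [-1.2 -0.2  0.3] 27.0 [ 0.5156  0.6501  1.8202 -0.0121  0.6461  1.7594] [-0.0014 -0.0064 -0.0034  0.001   0.      0.0009]
```

Call:
jog_arm([
  [0,0,0],
  [0,0,0],
], yaw=[0,0])

```text
t: 27.07
ee_pos: [508.3, 299.2, 23.5]
orientation: [-3.095, -0.526, -0.042]
ft_force: [-0.3, -0.1, -1.2]
width: 23.8
```

```bash
python3 st.py
```

```text
27.07 [508.29 299.22  23.55] [ 0.026   0.0064 -0.9996] [-0.3 -0.1 -1.2] 23.8 [ 0.5157  0.6495  1.8202 -0.012   0.6461  1.7595] [-0.0002 -0.0022 -0.0004  0.0011  0.003  -0.0017]
```

Call:
jog_arm([
  [0,0,25],
  [0,0,35],
  [0,0,35],
  [0,0,20],
  [0,0,0],
  [0,0,0],
], yaw=[0,0,0,0,0,0])

```text
t: 27.57
ee_pos: [505.4, 297.6, 140.7]
orientation: [3.097, 0.526, 0.033]
ft_force: [-0.1, -0.2, -2.1]
width: 23.5
```

```bash
python3 st.py
```

```text
27.57 [505.43 297.56 140.71] [ 0.0207  0.0034 -0.9998] [-0.1 -0.2 -2.1] 23.5 [ 0.5156  0.4647  1.7871 -0.0095  0.8701  1.7559] [-0.0003 -0.0289 -0.0128 -0.0014  0.0084  0.002 ]
```

Call:
jog_arm([
  [4,-13,0],
  [8,-26,0],
  [8,-26,0],
  [8,-26,0],
  [8,-26,0],
  [8,-26,0],
  [8,-26,0],
  [8,-26,0],
  [8,-26,0],
  [6,-18,0],
  [3,-8,0],
  [0,-3,0],
  [0,0,0],
], yaw=[0,1,1,1,1,1,0,0,0,0,0,0,0])

```text
t: 28.65
ee_pos: [571.7, 26.0, 118.2]
orientation: [-3.068, -0.671, 0.018]
ft_force: [-0.1, -0.5, -1.9]
width: 23.9
```

```bash
python3 st.py; python3 look.py w17.png corner:15 rail:15; python3 -c "
from h import *
shot('side','s17.png')"
```

```text
28.65 [571.72  25.99 118.21] [-0.0114 -0.0014 -0.9999] [-0.1 -0.5 -1.9] 23.9 [ 0.0252  0.4918  1.8085 -0.0015  0.8528  1.1666] [-0.0104  0.0197  0.0064  0.0074 -0.005   0.0028]
t 28.7 tcp [571.6  26.5 118.2] F [-0.9 -0.5 -1.9] w 22.91108277970064 q [ 0.   0.5  1.8 -0.   0.8  1.2]
jaw yaw -65.31044263481935 z [-0. -0. -1.]
corner 0.57 [301.2  49.7] [667.   83.3  15. ]
rail 0.66 [378.5  91.7] [664.6  17.4  15. ]
```

View pics/w17.png

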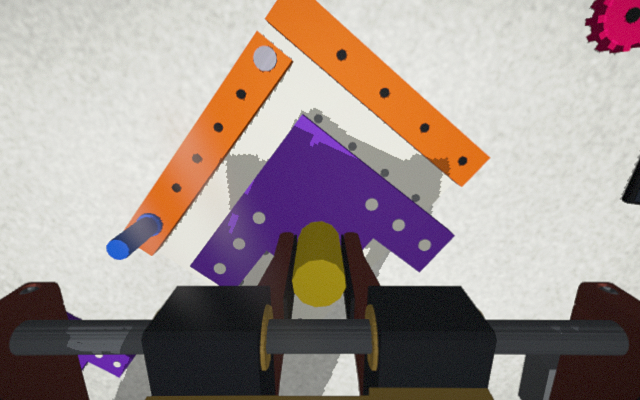

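View pics/s17.png

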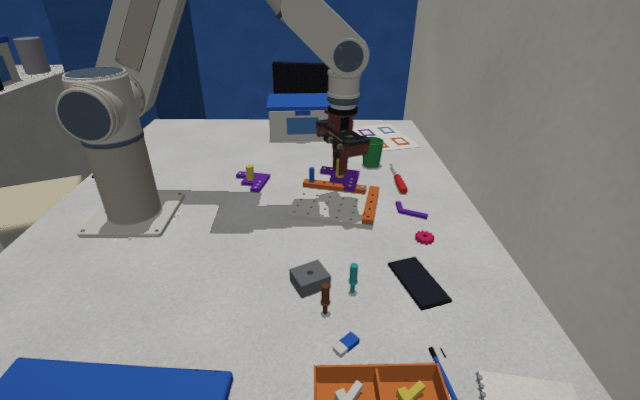

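Call:
jog_arm([
  [4,3,-8],
  [5,4,-12],
  [5,4,-12],
  [3,1,-12],
  [0,0,-10],
  [0,0,-6],
  [0,0,-3],
  [0,0,0],
], yaw=[0,0,0,0,0,0,0,0])

```text
t: 29.52
ee_pos: [590.1, 45.6, 48.1]
orientation: [-3.065, -0.684, 0.017]
ft_force: [1.1, -0.4, -0.6]
width: 23.6
```

```bash
python3 st.py; python3 look.py w18.png corner:15 square_corner:20
```

```text
29.52 [590.05  45.64  48.09] [-0.0106 -0.0011 -0.9999] [ 1.1 -0.4 -0.6] 23.6 [ 0.0573  0.6222  1.7865 -0.0007  0.7435  1.1894] [-0.0004  0.014  -0.0004 -0.0008  0.0008  0.0007]
t 29.5667 tcp [590.1  45.5  48.4] F [ 0.1 -0.9 -1.3] w 23.588954253330222 q [ 0.1  0.6  1.8 -0.   0.7  1.2]
jaw yaw -64.84262947212214 z [-0. -0. -1.]
corner 0.63 [313.8  85.1] [666.3  83.6  15. ]
square_corner 0.94 [303.1 110.7] [651.5  83.2  20. ]
```

View pics/w18.png

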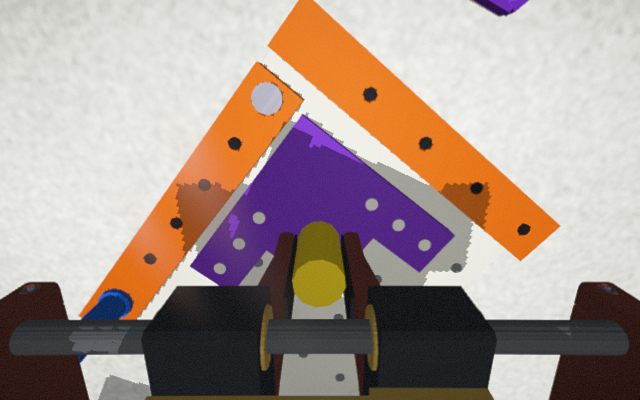

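Call:
jog_arm([
  [0,0,-3],
  [0,0,-3],
  [0,0,-2],
  [0,0,-1],
], yaw=[0,0,0,0])

```text
t: 30.0
ee_pos: [592.6, 45.1, 42.3]
orientation: [-3.066, -0.683, 0.006]
ft_force: [0.2, -0.8, -0.6]
width: 23.4
```

```bash
python3 st.py
```

```text
30.0 [592.56  45.07  42.26] [-0.0039 -0.0007 -1.    ] [ 0.2 -0.8 -0.6] 23.4 [ 0.0562  0.6319  1.7866 -0.0008  0.7269  1.1893] [-0.0003  0.015   0.0002 -0.0016 -0.025  -0.0017]
```

Call:
jog_arm([
  [0,0,-3],
  [0,0,-2],
  [0,0,-1],
], yaw=[0,0,0])

```text
t: 30.25
ee_pos: [593.0, 44.9, 38.2]
orientation: [-3.067, -0.682, 0.004]
ft_force: [-6.4, 0.0, 17.3]
width: 23.5
```

```bash
python3 st.py
```

```text
30.25 [593.    44.93  38.18] [-0.0028 -0.0006 -1.    ] [-6.4  0.  17.3] 23.5 [ 0.0559  0.6386  1.787  -0.0007  0.7187  1.1893] [ 0.0005  0.0011  0.0025  0.0018 -0.0021 -0.0003]
```

Call:
jog_arm([
  [3,-0.7,0.5],
  [3,-0.7,0],
  [2,-0.5,0],
], yaw=[0,0,0])

```text
t: 30.5
ee_pos: [601.3, 43.1, 39.4]
orientation: [3.067, 0.683, -0.003]
ft_force: [0.5, 0.3, -1.0]
width: 23.7
```

```bash
python3 st.py
```

```text
30.5 [601.3   43.08  39.38] [-0.002  -0.0005 -1.    ] [ 0.5  0.3 -1. ] 23.7 [ 0.052   0.6447  1.7685 -0.0006  0.7304  1.1852] [-0.0129  0.0254 -0.0564 -0.001   0.0297 -0.0129]
```

Call:
jog_arm([
  [1.5,0.5,-1.2],
  [1.5,1.5,-0.5],
  [0.5,1.5,0],
  [0.5,1.5,0],
], yaw=[0,0,0,0])

```text
t: 30.83
ee_pos: [603.9, 46.6, 38.6]
orientation: [3.067, 0.681, -0.011]
ft_force: [-2.5, -1.8, 2.0]
width: 23.6
```

```bash
python3 st.py
```

```text
30.83 [603.94  46.65  38.6 ] [-0.0069 -0.002  -1.    ] [-2.5 -1.8  2. ] 23.6 [ 0.0582  0.6505  1.7582 -0.0023  0.7398  1.1939] [ 0.0248  0.0054 -0.0188 -0.0048  0.021   0.0307]
```

Call:
jog_arm([
  [0.5,1,-0.3],
  [0.5,1,-0.2],
  [0.7,1,0],
], yaw=[0,0,0])

```text
t: 31.08
ee_pos: [603.9, 47.0, 38.6]
orientation: [3.063, 0.682, -0.019]
ft_force: [-5.6, -6.5, 7.3]
width: 23.7
```

```bash
python3 st.py; python3 - <<'E'
from h import *
p=shot('wrist','w19.png')
cv2.imwrite('pics/c19.png',cv2.resize(p['img'][40:300,140:560],(800,495),interpolation=2))
E
python3 st.py
```

```text
31.08 [603.94  46.99  38.64] [-0.0112 -0.0059 -0.9999] [-5.6 -6.5  7.3] 23.7 [ 0.0607  0.652   1.7548 -0.0077  0.7463  1.1993] [ 0.0084  0.0039 -0.0174 -0.0199  0.0324  0.0218]
31.13 [603.94  47.    38.63] [-0.0114 -0.006  -0.9999] [-6.1 -7.   9.1] 23.8 [ 0.0607  0.652   1.7547 -0.0078  0.7465  1.1994] [-0.0017 -0.0009  0.0012  0.0049 -0.0042 -0.0052]
```

View pics/c19.png

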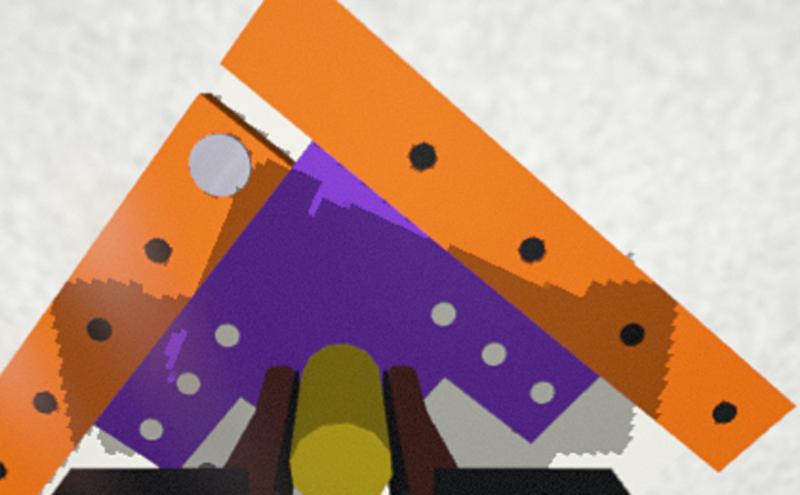

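Call:
jog_arm([
  [1.2,0.8,-0.3],
  [1.2,0.8,-0.3],
  [1,0.8,-0.3],
], yaw=[0,0,0])

```text
t: 31.38
ee_pos: [604.0, 47.0, 38.5]
orientation: [3.062, 0.682, -0.032]
ft_force: [-7.6, -5.3, 9.3]
width: 23.7
```

```bash
python3 st.py; python3 - <<'E'
from h import *
p=shot('wrist','w20.png')
a=cv2.resize(p['img'][80:290,180:330],(429,600),interpolation=2)
b=cv2.resize(p['img'][100:280,290:480],(371,351),interpolation=2)
w=np.zeros((600,800,3),np.uint8);w[:,:429]=a;w[:351,429:]=b
cv2.imwrite('pics/c20.png',w)
E
python3 st.py
```

```text
31.38 [603.97  46.96  38.53] [-0.0189 -0.0091 -0.9998] [-7.6 -5.3  9.3] 23.7 [ 0.062   0.6548  1.7491 -0.0116  0.7572  1.2032] [ 0.0046  0.0085 -0.0208 -0.0144  0.0386  0.015 ]
31.43 [603.99  46.95  38.54] [-0.019  -0.0092 -0.9998] [-6.9 -5.3 10.5] 23.7 [ 0.062   0.6548  1.7489 -0.0116  0.7575  1.2032] [-0.0003 -0.0002  0.0001  0.0008 -0.0058 -0.0037]
```

View pics/c20.png

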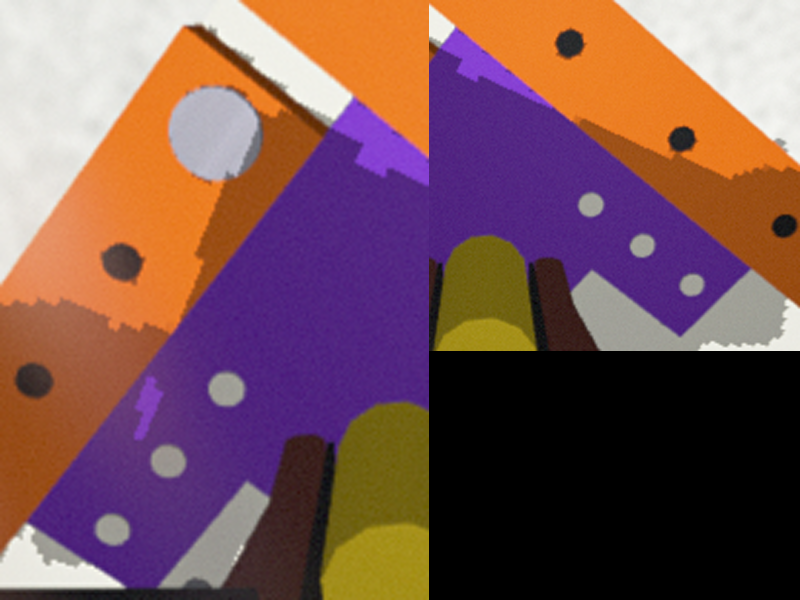

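```bash
python3 - <<'E'
from h import *
p=shot('side','s21.png')
cv2.imwrite('pics/c21.png',cv2.resize(p['img'][140:230,270:400],(800,554),interpolation=2))
q=shot('wrist');n=0
# line angles: purple edges on square top (z=27) vs bars
hsv=cv2.cvtColor(q['img'],cv2.COLOR_BGR2HSV)
pur=cv2.inRange(hsv,(125,90,30),(150,255,255));org=cv2.inRange(hsv,(5,150,60),(18,255,255))
def fit(pts):
    W=np.array([onz(q,a,b,False)[:2] if False else onz(q,a,b_,False)[:2] for a,b_ in pts]);return W
def edge(mask,cols_rows,z,horizontal):
    W=[]
    for r in cols_rows:
        xs=np.where(mask[r])[0]
        if len(xs)==0: continue
        W.append(onz(q,(xs.min() if horizontal=='L' else xs.max(),r),z,False)[:2])
    W=np.array(W);x,y=W[:,0],W[:,1]
    vx,vy,_,_=cv2.fitLine(W.astype(np.float32),cv2.DIST_HUBER,0,.01,.01).ravel();return np.degrees(np.arctan2(vy,vx)),np.std((W-W.mean(0))@[-vy,vx])
print('square beam-edge',edge(pur,range(135,250),27,'L'))
print('square rail-edge',edge(pur,range(125,230),27,'R'))
print('rail outer edge',edge(org,range(60,230),31,'R'))
import st
E
```

```text
square beam-edge (np.float32(-13.8586445), np.float64(0.12840928623925285))
square rail-edge (np.float32(76.04575), np.float64(0.09955107205804975))
rail outer edge (np.float32(76.100044), np.float64(0.11677922445588257))
31.53 [603.99  46.95  38.52] [-0.0188 -0.0091 -0.9998] [-6.7 -5.6 10.6] 23.2 [ 0.062   0.6548  1.7491 -0.0115  0.7571  1.2031] [-0.001   0.0008  0.0006  0.0016 -0.0019 -0.0015]
```

View pics/c21.png

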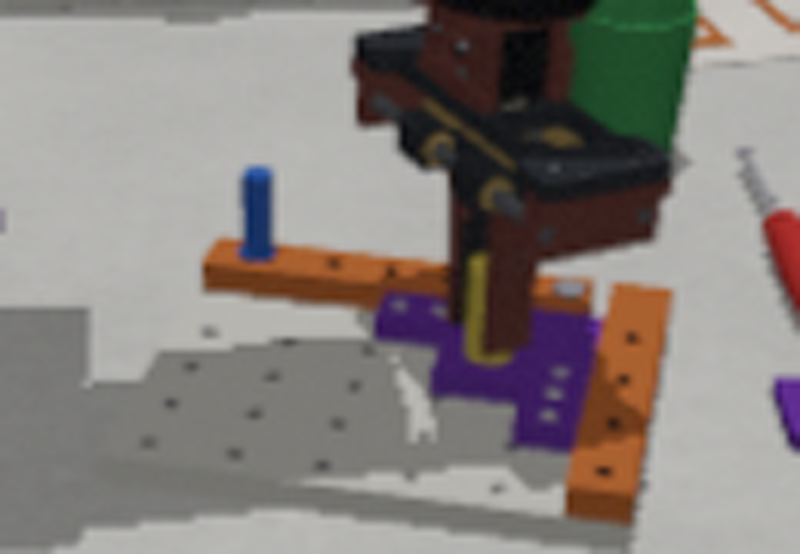

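The square lies flat, aligned with the rail to 0.05°. The force is steady on both faces and the pin is home. Handing in.

```bash
python3 -c "
from workcell import ctrl
print(ctrl.close_job())"; python3 st.py
```

```text
the job is handed in; nothing more can be done
None
the job is handed in; nothing more can be done
```

I put the blue pin through the beam into the base plate and let it go. Then I laid the left-most purple square on the plate and pressed it into the corner. The job was handed in at about 31.5 s with the knob still gripped; no verdict came back.

**Last checks before hand-in:**
- **Pin:** The side picture shows the collar resting on the beam. The insertion ended in a firm stop at the expected depth (peak about 45 N on the wrist).
- **Alignment:** The square's rail edge lay at 76.05° and the rail at 76.10°, so they agree to 0.05°. I did not measure the beam edge against the beam; the square's other edge is square to the first within 0.1°. No gap showed on either side.
- **Pressing:** Steady forces of about 5.5 N on the rail, 7 N on the beam and 10 N down, with the grip at about 23 mm on the knob.

**Checks that disagreed:**
- **Corner position:** The seated square sits about 2 mm in x and 1.5 mm in y from where I had worked out the corner. That is about the stated calibration error, and more pushing did not move it.
- **Tool tilt:** The tool leaned about 0.02 rad at the end, almost wholly about the jaw axis. The square itself looked flat in the side picture.

I did not touch the stand after taking out the pin, nor any of the other things on the table.

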